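Load and lock the tasting caddy

TASK

Get the tasting caddy ready to go out: move every aroma wand from the dark stand into a glass vial of the caddy and push it fully home, head down on the rim, then swing the steel hold-down arm over the wand heads until it drops into its low notch. Stand the jar of spread upright in the caddy's jar bay and slide the bolt across its front, fully into the keeper. Leave the bell, the tin, the dish and the ribbon reel where they are.

Things in the scene. Friction and masses are not known exactly. Their poses are not given: they have to be found in the camera images.
- wand_0_head (a point): centre of the head of an aroma wand, a pale wooden rod with a dark head, standing upright, 60 g. Head: cylinder 26 mm across, 40 mm tall, this point half-way up; shaft below: 10 mm thick, 95 mm long, tapered tip 115 mm below this point along the wand's own z axis (z from tip to head). May be absent. Any wand fits any vial.
- wand_1_head (a point): centre of the head of another aroma wand, just like wand_0. May be absent.
- wand_2_head (a point): centre of the head of another aroma wand, just like wand_0. May be absent.
- wand_3_head (a point): centre of the head of another aroma wand, just like wand_0. May be absent.
- vial_0_rim (a point): centre of the mouth of a fixed upright glass vial in the caddy, 112 mm above the counter; bore 13.4 mm, outside 22 mm. Axes as the caddy's. A stiff cork inside, 45 mm below the rim, stops a dropped wand; about 5 N pushes it down and it stays there. Fully home = the wand's head rests on the rim, head centre 20 mm above this point.
- vial_1_rim (a point): centre of the mouth of a vial like vial_0, 42 mm from it along the caddy's y
- vial_2_rim (a point): centre of the mouth of a vial like vial_0, 84 mm from it along the caddy's y
- vial_3_rim (a point): centre of the mouth of a vial like vial_0, 126 mm from it along the caddy's y
- caddy: the fixed wooden caddy, 175 x 405 mm base board 12 mm thick; origin under its middle on the counter. Its x points to its back, y to its left along the row of four vials toward the jar bay, z up; yawed up to 0.2 rad
- wand_stand_hole1 (a point): mouth of the second of four holes in the low dark wooden wand stand (205 x 56 mm, 45 mm high, top face 45 mm above the counter); x axis along the row of holes (50 mm pitch), y across it. Holes 13 mm wide, 30 mm deep: wands stand in them loosely, tips 15 mm above the counter
- hold_down (a joint): angle (rad) of the steel hold-down arm about the pivot post at the vial row's end away from the jar bay. 0 to 0.1 = parked, along the caddy's +x; grows counter-clockwise from above; 1.571 = end stop, along +y over the wand heads. A cam lifts it 8 mm up to 0.85 rad (about 2 N at the knob), then past 1.1 rad it drops 18 mm into its notch, running home almost by itself
- hold_down_lift (a joint): height (m) of the arm on its cam: 0 parked, +0.008 at the crest (0.85 to 1.05 rad), -0.010 in the low notch. In the notch the arm's underside is 3 mm above heads that are fully home; a wand standing more than about 1 cm proud blocks the arm
- hold_down_pivot (a point): point on the arm's upright pivot axis, 165 mm above the counter (height of the parked arm's underside). Fixed to the caddy. Axes as the caddy's.
- hold_down_knob (a point): point on the axis of the arm's upright brass post: 14 mm thick, 85 mm from the pivot axis, standing 40 mm above the arm's top face; this point is 16 mm below the post's top, 199 mm above the counter when parked. The arm is 18 mm wide, 10 mm thick, reaches 182 mm from the pivot. x axis points from the pivot along the arm; turns with it
- bolt (a joint): travel (m) of the steel bolt along the front edge of the caddy: 0 to 0.02 = drawn, grows toward the caddy's +y, 0.096 = end stop, tip deep in its keeper beyond the jar bay. Stays where it is left; friction about 2 N. The 12 mm bar runs 50 mm above the counter, across the open front of the jar bay
- bolt_knob (a point): point on the axis of the bolt's upright brass knob post, 14 mm thick, standing 39 mm above the bolt bar; this point is 13 mm below the post's top and 82 mm above the counter. Axes as the caddy's: the bolt slides along +y.
- bay_floor (a point): centre of the floor of the jar bay at the left-hand end of the caddy, 12 mm above the counter; square, 72 mm wide across both ways, walls 30 mm high (tops 42 mm above the counter) at the back and sides, an 8 mm lip at the front. Axes as the caddy's.
- jar_centre (a point): centre (half-way up) of the upright glass jar of spread with a black twist lid, 62 mm across, 78 mm tall, 200 to 350 g; stands on the counter left of the caddy. z axis up.
- desk_bell: counter bell, 72 mm across, 52 mm tall, origin under its centre; bystander
- drum: round tin, 73 mm across, 44 mm tall, origin under its centre; bystander
- dish: small round tasting dish, 67 mm across, 15 mm tall, origin under its centre; bystander
- spool: reel of ribbon lying flat, 64 mm across, 20 mm tall, origin under its centre; bystander, behind the caddy
Not all that is in view belongs to the job. Leave any blue look-alike of the part that bears jar_centre alone.

How it is judged:
By the outcome, as a careful person would: the job done as asked, in the order asked, and still so for the second after the job is handed in, with the robot touching nothing.
Of wand_0, wand_1, wand_2, wand_3 only 2 to 4 are there at a start; the rules pass over those that are not, and their reading is None.
At some moment in a run one of spread_jar may be knocked a few centimetres aside while the robot is not near it.
It also fails if it takes over 210 s, if anything falls off the work surface, if the arm or the gripper's body presses on something with over 40 N, if the wrist force passes 120 N, or if a joint passes its speed limit or range.

ROBOT

A 6-joint arm with a two-finger parallel gripper is mounted at the origin on a cart in front of the work surface, level with it; the furniture and walls round the work are solid. World frame = base frame: x ahead of the robot, y to its left, z up, the work surface at z = 0. Lengths are in m, angles in rad, forces in N, time in s.
With the tool pointing down it reaches from about 0.35 to 0.85 m from the base axis. Payload 8.1 kg.
Tool frame: the origin (TCP) lies on the mounting face of the last link; the fingertips stand 186 mm ahead of it and the grasp point (between the pads) lies 167 mm ahead of it; y points along the fingers, x is the direction in which the jaws open and shut, and the axes are right-handed (so a half turn about y gives the same grasp; the last joint's range is limited). The gripper opens to 93 mm and grips with 3 to 60 N. Pads are 15 mm wide; open, the fingers measure 128 mm over their backs; the gripper's body (75 mm by 188 mm) begins 65 mm behind the grasp point.
Start: joints at [-1.299, 0.13, 1.488, -0, 1.523, -0.085], TCP at [0.21, -0.562, 0.405] pointing down, gripper open.
Joint ranges: [-2.96, 2.96], [-0.89, 2.26], [0.02, 2.5], [-1.34, 4.48], [0, 2.73], [-2.66, 2.66]. Speed limits (rad/s): [2.39, 2.39, 2.79, 3.14, 3.14, 3.14].

INTERFACE

Orientations are given as a rotation vector (axis times angle).
In Python, from plant import robot, imaging gives the robot as it stands.
- The arm moves only by the shell command python3 -m inch 'ROWS' [OPENING] [FORCE]. ROWS is JSON, a list of rows, each an object of numbers: "x", "y", "z": the shift along the tool's x, y, z in mm; "twist": the turn about the tool's y in rad. In form: [{"x": .., "y": .., "z": .., "twist": ..}, ...]. A call has 1 to 12 rows; each row shifts and turns the commanded pose from where the row before left it, along the tool's axes as they then stand; what a row does not reach is not made up. A row lasts 1/10 s, in which the tool goes at most 50 mm and 8.59 degrees, less where a joint would pass 70% of its speed; a pose out of reach is approached as far as the arm can. A call with a gripper value outside its range is refused whole. OPENING is the gripper command: -1 is shut, 1 is fully open, values between are in proportion, set as the call begins (- or left out, the last holds). The fingers move at their own pace and stop on an object; FORCE is the grip in N (left out, the last holds). Time passes only in rows, so rows that do not move let the fingers close. It gives the time, the measured TCP pose, the force and the opening at its end, in the units of the state.
- robot.read_state(): the state, without advancing time (a new reading comes with each control period).
- imaging.read_camera(name): name is "scene" or "top" or "wrist"; returns a dict with "color" (400x640x3 uint8, red, green, blue), "depth" (400x640 float32, m along the optical axis (not along the pixel's ray), 0 where there is no reading), "fx", "fy", "cx", "cy" (pixels), "k1" (the pictures are not rectified: a ray, as slopes to the right and down, at radius r is drawn at 1 + k1 r^2 times it, then the intrinsics apply), "rvec" (rotation vector, rad) and "tvec" (3), from world to camera coordinates, as OpenCV has them; the wrist camera has in their place "tool_from_camera" (4x4, takes a point from camera to tool coordinates, whose origin is the TCP and whose axes are the tool frame's). Camera axes: x right, y down, z forward; pixel columns grow to the right and rows downward; lengths in m; the calibration is good to about 2 mm. A picture is of the moment at which its call begins: read the wrist's pose just before it.
- robot.close_job(): hands the job in, once; it reports no verdict.
The state is a dict: "t": time; "q": joint angles; "dq": joint speeds; "joint_torque": joint torques, N m; "tool_pos": TCP position; "orientation": TCP orientation; "force": force on the tool from outside, world axes, zero at the start; "wrist_torque": the same for the moment, N m; "opening": finger opening in m.
Only numpy, scipy, OpenCV 4.12 (cv2) and the standard library are available. Lean on these libraries where they do the work, as an engineer would, in place of code of your own. Each camera call takes 0.05 s, during which the arm holds its last target.

## Working session

There is one attempt and no reset: what is moved stays moved. The work goes in short steps, Python scripts to look and compute and a shell command to move; the robot and the scene stay as the last step left them, time stands still between calls to the robot, and variables do not carry over. Pictures are saved under pics/ and viewed, and the job is handed in when it is done.

```bash
ls; mkdir -p pics
python3 - <<'E'
from plant import robot, imaging
import cv2
s=robot.read_state();print(s)
for n in("scene","top","wrist"):
    d=imaging.read_camera(n);cv2.imwrite(f"pics/{n}0.png",d["color"][:,:,::-1]);print({k:v for k,v in d.items() if k not in("color","depth")})
E
```

```text
pics
{'t': 0.0, 'q': array([-1.29938473e+00,  1.31145003e-01,  1.48926424e+00, -1.15237823e-05,
        1.52299163e+00, -8.53870736e-02]), 'dq': array([ 6.20081866e-04,  8.85156823e-04, -2.84966720e-05,  1.07589370e-04,
       -1.52769772e-03,  3.01194765e-04]), 'joint_torque': array([-2.81548128e-03, -5.59846401e+01, -4.91766250e+01,  7.66469026e-02,
        3.55063076e-02, -2.03385421e-04]), 'tool_pos': array([ 0.20953119, -0.56198388,  0.40370505]), 'orientation': array([-1.35595805,  0.94347222, -0.94116075]), 'force': array([-0.49791878,  0.29524339,  0.41292106]), 'wrist_torque': array([ 0.01478366,  0.04333888, -0.0057499 ]), 'opening': 0.09279295780427947}
{'fx': 451.6554216572833, 'fy': 451.6554216572833, 'cx': 313.5939438989703, 'cy': 205.8490975215748, 'k1': -0.07877609295909406, 'rvec': array([ 0.99357772, -2.23380244,  1.2856534 ]), 'tvec': array([0.44616359, 0.30449816, 1.7772122 ])}
{'fx': 477.3156852223671, 'fy': 477.3156852223671, 'cx': 321.3042392691901, 'cy': 200.8996166127151, 'k1': -0.00512022548908879, 'rvec': array([ 2.45982528, -1.60912116,  0.1924478 ]), 'tvec': array([-0.10625058,  0.5701566 ,  1.81125578])}
{'fx': 315.8784670817214, 'fy': 315.8784670817214, 'cx': 320.4529132663125, 'cy': 197.46188460698656, 'k1': -0.055329350207047566, 'tool_from_camera': array([[ 9.99999343e-01,  1.14580827e-03,  4.05227850e-05,
         4.72244368e-06],
       [ 2.54998500e-04, -2.56729623e-01,  9.66483231e-01,
         1.97057878e-02],
       [ 1.11780788e-03, -9.66482585e-01, -2.56729747e-01,
         7.28515329e-02],
       [ 0.00000000e+00,  0.00000000e+00,  0.00000000e+00,
         1.00000000e+00]])}
```

View pics/scene0.png

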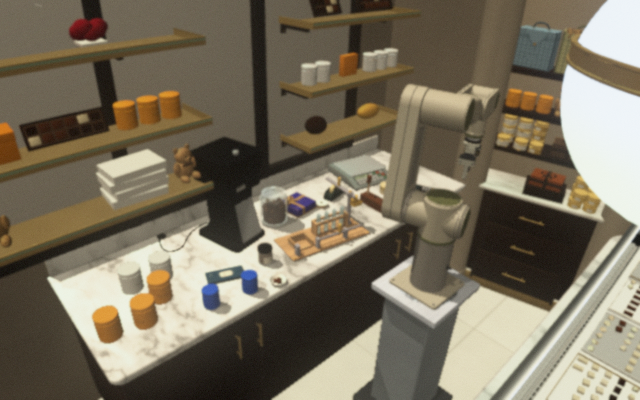

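View pics/top0.png

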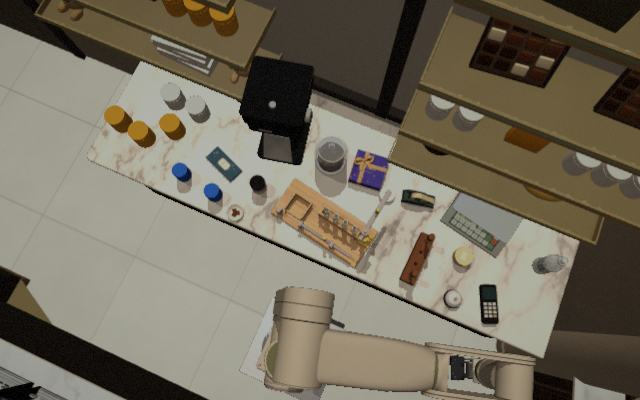

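View pics/wrist0.png

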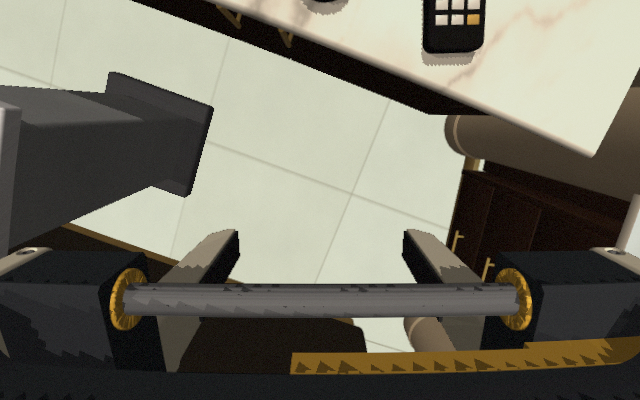

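Run:
```python
import cv2,numpy as np
print(cv2.Rodrigues(np.array([-1.35595805,  0.94347222, -0.94116075]))[0].round(3))
```

```text
[[ 0.349 -0.     0.937]
 [-0.937  0.002  0.349]
 [-0.002 -1.     0.   ]]
```

```bash
cat > h.py <<'E'
from plant import robot, imaging
import cv2, numpy as np
def grab(n):
    s=robot.read_state(); d=imaging.read_camera(n)
    K=np.array([[d["fx"],0,d["cx"]],[0,d["fy"],d["cy"]],[0,0,1.]])
    if n=="wrist":
        T=np.eye(4);T[:3,:3]=cv2.Rodrigues(s["orientation"])[0];T[:3,3]=s["tool_pos"]
        W=T@d["tool_from_camera"]; R=W[:3,:3]; o=W[:3,3]
    else:
        Rc=cv2.Rodrigues(d["rvec"])[0]; R=Rc.T; o=-R@d["tvec"]
    d.update(K=K,dist=np.array([d["k1"],0,0,0,0.]),R=R,o=o); return d
def rays(d,px):
    p=cv2.undistortPoints(np.array(px,float).reshape(-1,1,2),d["K"],d["dist"]).reshape(-1,2)
    return np.c_[p,np.ones(len(p))]@d["R"].T
def onz(d,px,z):
    r=rays(d,px); return d["o"]+r*((z-d["o"][2])/r[:,2])[:,None]
def bydepth(d,px):
    r=rays(d,px); px=np.array(px,int).reshape(-1,2); return d["o"]+r*d["depth"][px[:,1],px[:,0]][:,None]
def proj(d,P):
    P=np.array(P,float).reshape(-1,3); rv=cv2.Rodrigues(d["R"].T)[0]; t=-d["R"].T@d["o"]
    return cv2.projectPoints(P,rv,t,d["K"],d["dist"])[0].reshape(-1,2)
def tool(s=None):
    s=s or robot.read_state(); R=cv2.Rodrigues(s["orientation"])[0]; return R,s["tool_pos"]
def go(target,yaw=None):
    """target = grasp point xyz; print rows total in tool axes; grasp pt 167mm along y"""
    R,p=tool(); g=p+R[:,1]*0.167
    dl=R.T@(np.array(target)-g)*1000
    print("grasp",g.round(4),"shift x,y,z mm",dl.round(1),"xaxis yaw",np.arctan2(R[1,0],R[0,0]).round(4))
def crop(d,x0,y0,x1,y1,f,name):
    im=d["color"][y0:y1,x0:x1,::-1]; cv2.imwrite(f"pics/{name}.png",cv2.resize(im,None,fx=f,fy=f,interpolation=cv2.INTER_CUBIC))
E
python3 - <<'E'
from h import *
d=grab("top");crop(d,140,130,440,330,2.6,"t1")
print(d["o"]);print(onz(d,[(360,235),(285,207),(420,260)],0.0))
d=grab("scene");crop(d,180,140,440,310,3,"s1");print(d["o"])
E
```

```text
[ 0.16215006 -0.04150724  1.89446556]
[[ 0.51313536 -0.06120018  0.        ]
 [ 0.49725864  0.26255489  0.        ]
 [ 0.51587053 -0.31773072  0.        ]]
[-0.68468706  1.27955808  1.15939599]
```

View pics/t1.png

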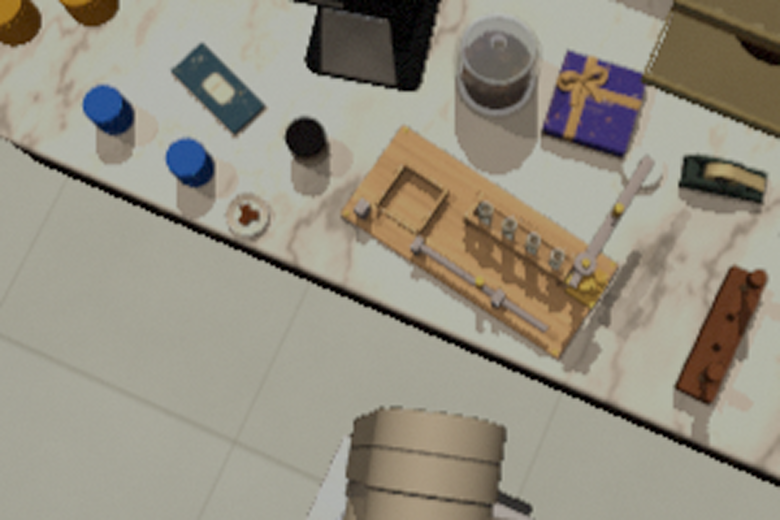

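View pics/s1.png

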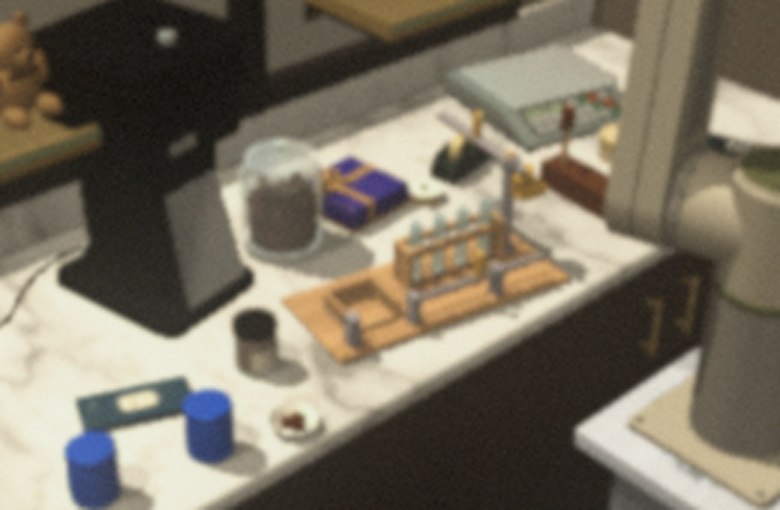

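Run:
```python
from h import *
d=grab("top")
c=lambda x,y:(x/2.6+140,y/2.6+130)
def P(n,x,y,z): print(n,onz(d,[c(x,y)],z)[0].round(3))
P("cBL",405,127,.012);P("cFL",342,215,.012);P("cFR",560,355,.012);P("cBR",620,262,.012)
P("bay",412,201,.012);P("jar",306,139,.078);P("pivot",585,263,.18);P("knob",619,208,.215);P("boltk",480,282,.095)
for i,(x,y) in enumerate([(557,258),(532,240),(508,225),(484,208)]): P("v%d"%i,x,y,.112)
P("wa",757,278,.15);P("wb",711,375,.15)
```

```text
cBL [0.62  0.269 0.012]
cFL [0.452 0.301 0.012]
cFR [ 0.388 -0.092  0.012]
cBR [ 0.556 -0.122  0.012]
bay [0.516 0.21  0.012]
jar [0.527 0.388 0.078]
pivot [ 0.5   -0.071  0.18 ]
knob [ 0.584 -0.084  0.215]
boltk [0.429 0.058 0.095]
v0 [ 0.504 -0.032  0.112]
v1 [0.514 0.012 0.112]
v2 [0.521 0.053 0.112]
v3 [0.53  0.096 0.112]
wa [ 0.584 -0.303  0.15 ]
wb [ 0.43  -0.292  0.15 ]
```

```bash
python3 -m inch '[{"x":-10,"z":46},{"x":-10,"z":46},{"x":-10,"z":46},{"x":-10,"z":46},{"x":-10,"z":46},{"x":-10,"z":46},{"x":-10,"z":46},{"x":0,"z":0}]' 1 30; python3 -m inch '[{"twist":-0.14},{"twist":-0.14},{"twist":-0.14},{"twist":-0.14},{"twist":-0.14},{"twist":-0.14},{"twist":-0.14},{"twist":-0.07},{"x":0},{"x":0}]'
python3 - <<'E'
from h import *
go((.5,-.3,.13)); print(robot.read_state()["q"])
d=grab("wrist");cv2.imwrite("pics/w1.png",d["color"][:,:,::-1])
E
```

```text
grasp [ 0.2095 -0.562   0.2374] shift x,y,z mm [-144.   107.5  363.7] xaxis yaw -1.214
[-1.29938442e+00  1.30670453e-01  1.48857524e+00 -1.21100060e-05
  1.52298021e+00 -8.54174317e-02]$[0]: bad value
$[0]: bad value
```

View pics/w1.png

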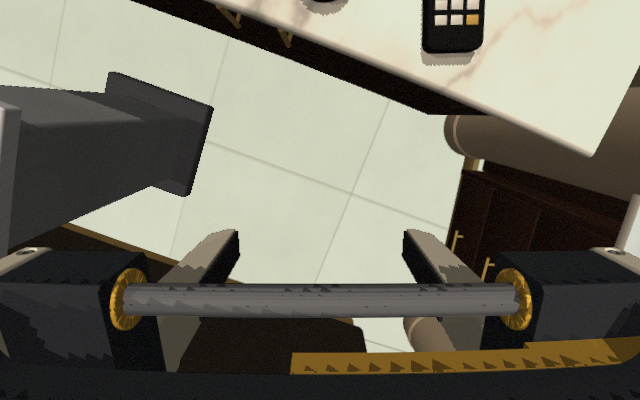

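```bash
python3 -m inch '[{"x":-10,"y":0,"z":46,"twist":0},{"x":-10,"y":0,"z":46,"twist":0},{"x":-10,"y":0,"z":46,"twist":0},{"x":-10,"y":0,"z":46,"twist":0},{"x":-10,"y":0,"z":46,"twist":0},{"x":-10,"y":0,"z":46,"twist":0},{"x":-10,"y":0,"z":46,"twist":0}]' 1 30; python3 -m inch '[{"x":0,"y":0,"z":0,"twist":-0.14},{"x":0,"y":0,"z":0,"twist":-0.14},{"x":0,"y":0,"z":0,"twist":-0.14},{"x":0,"y":0,"z":0,"twist":-0.14},{"x":0,"y":0,"z":0,"twist":-0.14},{"x":0,"y":0,"z":0,"twist":-0.14},{"x":0,"y":0,"z":0,"twist":-0.14},{"x":0,"y":0,"z":0,"twist":-0.07},{"x":0,"y":0,"z":0,"twist":0},{"x":0,"y":0,"z":0,"twist":0}]'
python3 - <<'E'
from h import *
go((.5,-.3,.13)); print(robot.read_state()["q"])
d=grab("wrist");cv2.imwrite("pics/w2.png",d["color"][:,:,::-1])
E
```

```text
t: 1.05
tool_pos: [0.4883, -0.3828, 0.4049]
orientation: [-1.357, 0.942, -0.943]
force: [1.1, -1.3, -0.4]
opening: 0.0928
t: 2.05
tool_pos: [0.4869, -0.3841, 0.4047]
orientation: [-1.567, 0.131, -0.131]
force: [0.7, -0.2, 0.9]
opening: 0.0936
grasp [ 0.4869 -0.3841  0.2377] shift x,y,z mm [ -1.  107.7  85.2] xaxis yaw -0.1663
[-7.50655729e-01  1.84580918e-01  1.42839976e+00 -7.76577430e-06
  1.52865423e+00 -5.84316697e-01]
```

View pics/w2.png

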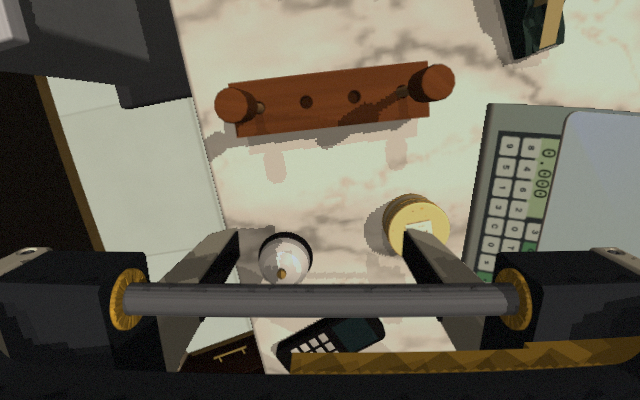

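Run:
```python
from h import *
d=grab("wrist");crop(d,200,50,470,180,2.9,"w3")
g=cv2.cvtColor(d["color"],cv2.COLOR_RGB2HSV)
print(g[104,235],g[82,437],g[90,330],g[104,250],d["depth"][104,230],d["depth"][82,437])
print(bydepth(d,[(230,104),(437,82)]))
print(onz(d,[(306,102),(354,97)],.045))
```

```text
[ 11 184 112] [ 11 187 109] [ 12 190  98] [  8 173  50] 0.2243289 0.22017124
[[ 0.4374841  -0.29566793  0.1509544 ]
 [ 0.58535673 -0.30479524  0.15127898]]
[[ 0.48754454 -0.29913136  0.045     ]
 [ 0.53732647 -0.30230655  0.045     ]]
```

View pics/w3.png

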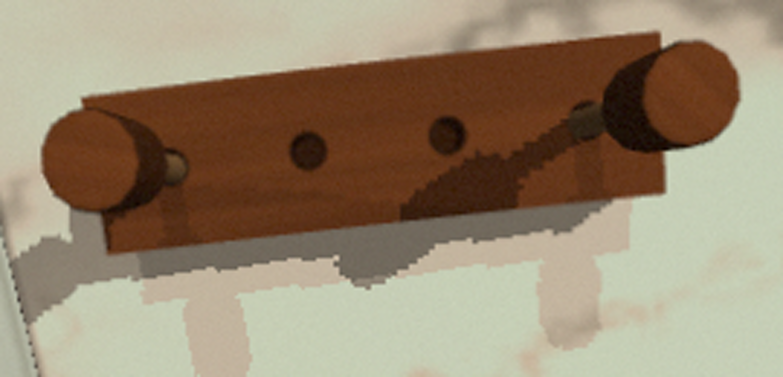

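```bash
cat >> h.py <<'E'
def cloud(d):
    v,u=np.mgrid[0:400,0:640]; px=np.c_[u.ravel(),v.ravel()]
    P=bydepth(d,px).reshape(400,640,3); P[d["depth"]<=0]=np.nan; return P
def blobs(P,zlo,zhi,minpx=40):
    m=((P[...,2]>zlo)&(P[...,2]<zhi)).astype(np.uint8)
    n,l,st,c=cv2.connectedComponentsWithStats(m)
    for i in range(1,n):
        if st[i,4]>=minpx:
            Q=P[l==i]; (cx,cy),r=cv2.minEnclosingCircle(Q[:,:2].astype(np.float32))
            print("px",c[i].round(0),"n",st[i,4],"mean",Q.mean(0).round(4),"circ",round(cx,4),round(cy,4),"r",round(r,4),"z95",np.percentile(Q[:,2],95).round(4))
E
python3 - <<'E'
from h import *
d=grab("wrist");P=cloud(d)
blobs(P[:200],.146,.156)
E
```

```text
px [437.  82.] n 1021 mean [ 0.5858 -0.3047  0.15  ] circ 0.5867 -0.3045 r 0.013 z95 0.1515
px [231. 105.] n 1012 mean [ 0.4379 -0.2963  0.1501] circ 0.4373 -0.2964 r 0.0131 z95 0.1515
```

```bash
python3 -m inch '[{"x":0,"y":-40,"z":10,"twist":0},{"x":0,"y":-40,"z":20,"twist":0},{"x":-8,"y":-40,"z":40,"twist":0},{"x":-8,"y":0,"z":45,"twist":0},{"x":-8,"y":0,"z":45,"twist":0},{"x":-8,"y":0,"z":45,"twist":0},{"x":-8,"y":0,"z":45,"twist":0},{"x":-8,"y":0,"z":45,"twist":0},{"x":-8,"y":0,"z":40,"twist":0},{"x":0,"y":0,"z":0,"twist":0},{"x":0,"y":0,"z":0,"twist":0}]'
python3 - <<'E'
from h import *
go((.5,-.3,.13)); print(robot.read_state()["q"])
d=grab("wrist");cv2.imwrite("pics/w4.png",d["color"][:,:,::-1])
P=cloud(d)
for a,b in((.17,.225),(.105,.118),(.07,.1)): print(a);blobs(P,a,b,15)
E
```

```text
t: 3.3
tool_pos: [0.4864, -0.0489, 0.52]
orientation: [-1.567, 0.127, -0.128]
force: [0.5, -0.3, 0.2]
opening: 0.0935
grasp [ 0.4865 -0.049   0.353 ] shift x,y,z mm [  53.7  223.1 -245.4] xaxis yaw -0.1623
[-2.05028028e-01 -1.90502221e-01  1.59501554e+00 -3.79353110e-04
  1.73639233e+00 -4.27458802e-02]
0.17
px [401. 200.] n 3509 mean [ 0.5706 -0.0791  0.1778] circ 0.5731 -0.0827 r 0.1082 z95 0.2093
0.105
px [511.   5.] n 182 mean [0.7338 0.1091 0.1115] circ 0.7386 0.1125 r 0.0284 z95 0.1173
px [337.  45.] n 227 mean [0.5309 0.0941 0.1115] circ 0.5313 0.0941 r 0.0113 z95 0.1134
px [336.  84.] n 190 mean [0.5234 0.0528 0.112 ] circ 0.5234 0.0529 r 0.0112 z95 0.1135
px [335. 120.] n 171 mean [0.5161 0.0122 0.1118] circ 0.516 0.012 r 0.0109 z95 0.1133
px [334. 154.] n 161 mean [ 0.5086 -0.029   0.1118] circ 0.5085 -0.0294 r 0.0109 z95 0.1136
px [  8. 201.] n 537 mean [ 0.0635 -0.0176  0.1114] circ 0.0455 -0.0171 r 0.0522 z95 0.1174
px [332. 181.] n 31 mean [ 0.5017 -0.0616  0.1109] circ 0.5019 -0.0657 r 0.0091 z95 0.1169
px [413. 329.] n 48 mean [ 0.5844 -0.2947  0.115 ] circ 0.5868 -0.
[... 487 characters left out ...]
n 130 mean [0.4325 0.0595 0.0918] circ 0.4313 0.0599 r 0.0069 z95 0.0965
px [332.  93.] n 22 mean [0.5179 0.0449 0.0874] circ 0.5193 0.0469 r 0.0081 z95 0.0988
px [338. 121.] n 15 mean [0.5203 0.0094 0.0851] circ 0.5176 0.0112 r 0.0065 z95 0.0987
px [ 21. 188.] n 1433 mean [ 0.0622 -0.0045  0.0849] circ 0.0271 -0.0047 r 0.0646 z95 0.0987
px [334. 156.] n 33 mean [ 0.509  -0.0346  0.0848] circ 0.5087 -0.0313 r 0.0065 z95 0.0974
px [331. 177.] n 62 mean [ 0.501  -0.0621  0.0843] circ 0.5013 -0.068 r 0.0099 z95 0.0976
px [411. 321.] n 64 mean [ 0.5868 -0.3008  0.0897] circ 0.5876 -0.3029 r 0.005 z95 0.0993
px [314. 328.] n 73 mean [ 0.4381 -0.2927  0.0844] circ 0.4376 -0.2939 r 0.0043 z95 0.097
```

View pics/w4.png

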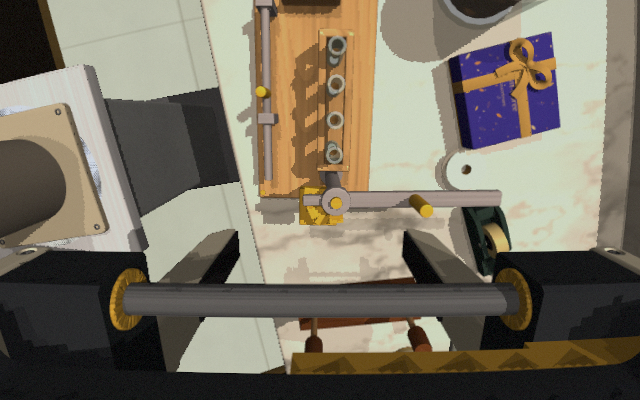

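Run:
```python
from h import *
go((.4373,-.2964,.353)); go((.5313,.0941,.353)); go((.516,.012,.36))
```

```text
grasp [ 0.4865 -0.0499  0.3528] shift x,y,z mm [  -8.4   -0.  -251.2] xaxis yaw -0.1638
grasp [ 0.4865 -0.0499  0.3528] shift x,y,z mm [ 20.7  -0.2 149.4] xaxis yaw -0.1638
grasp [ 0.4865 -0.0499  0.3528] shift x,y,z mm [19.  -7.2 65.9] xaxis yaw -0.1638
```

```bash
python3 -m inch '[{"x":-8,"y":0,"z":-42,"twist":0},{"x":0,"y":0,"z":-42,"twist":0},{"x":0,"y":0,"z":-42,"twist":0},{"x":0,"y":0,"z":-42,"twist":0},{"x":0,"y":30,"z":-42,"twist":0},{"x":0,"y":40,"z":-41,"twist":0},{"x":0,"y":40,"z":0,"twist":0.018},{"x":0,"y":0,"z":0,"twist":0},{"x":0,"y":0,"z":0,"twist":0}]'
python3 - <<'E'
from h import *
go((.4373,-.2964,.136)); 
d=grab("wrist");cv2.imwrite("pics/w5.png",d["color"][:,:,::-1])
P=cloud(d);blobs(P,.146,.156)
E
```

```text
t: 4.25
tool_pos: [0.438, -0.2903, 0.4158]
orientation: [-1.565, 0.145, -0.143]
force: [0.1, 0.6, 0.1]
opening: 0.0932
grasp [ 0.4378 -0.2901  0.2488] shift x,y,z mm [  0.9 112.8  -6.4] xaxis yaw -0.1836
px [500. 189.] n 773 mean [ 0.5855 -0.3035  0.1499] circ 0.5862 -0.3043 r 0.0133 z95 0.1513
px [320. 211.] n 728 mean [ 0.4375 -0.2952  0.1499] circ 0.4375 -0.2958 r 0.0129 z95 0.1512
```

View pics/w5.png

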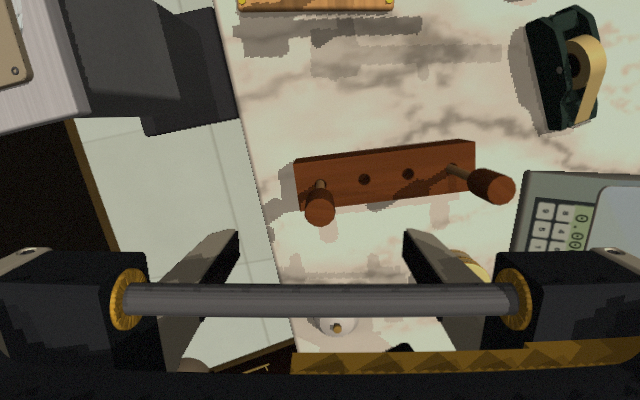

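```bash
python3 -m inch '[{"x":0,"y":20,"z":-6,"twist":0},{"x":0,"y":30,"z":0,"twist":0},{"x":0,"y":30,"z":0,"twist":0},{"x":0,"y":22,"z":0,"twist":0},{"x":0,"y":10,"z":0,"twist":0},{"x":0,"y":0,"z":0,"twist":0},{"x":0,"y":0,"z":0,"twist":0}]'
python3 - <<'E'
from h import *
go((.4373,-.2962,.136));
E
python3 -m inch '[{"x":0,"y":0,"z":0,"twist":0},{"x":0,"y":0,"z":0,"twist":0},{"x":0,"y":0,"z":0,"twist":0},{"x":0,"y":0,"z":0,"twist":0},{"x":0,"y":0,"z":0,"twist":0},{"x":0,"y":0,"z":0,"twist":0},{"x":0,"y":0,"z":0,"twist":0},{"x":0,"y":0,"z":0,"twist":0}]' -1 30
```

```text
t: 5.0
tool_pos: [0.4384, -0.2958, 0.3062]
orientation: [-1.568, 0.14, -0.145]
force: [0.7, 0.2, 0.9]
opening: 0.0933
grasp [ 0.4388 -0.2961  0.1392] shift x,y,z mm [-1.5  3.2 -0.4] xaxis yaw -0.1814
t: 5.8
tool_pos: [0.4376, -0.2954, 0.3037]
orientation: [-1.566, 0.143, -0.143]
force: [0.6, -0.7, -0.5]
opening: 0.0336
```

Still closing; wait, then lift straight.

```bash
python3 -m inch '[{"x":0,"y":0,"z":0,"twist":0},{"x":0,"y":0,"z":0,"twist":0},{"x":0,"y":0,"z":0,"twist":0},{"x":0,"y":0,"z":0,"twist":0},{"x":0,"y":0,"z":0,"twist":0}]'; python3 -m inch '[{"x":0,"y":-20,"z":0,"twist":0},{"x":0,"y":-40,"z":0,"twist":0},{"x":0,"y":-45,"z":0,"twist":0},{"x":0,"y":-45,"z":0,"twist":0},{"x":0,"y":-45,"z":0,"twist":0},{"x":0,"y":-30,"z":0,"twist":0},{"x":0,"y":0,"z":0,"twist":0}]'
python3 - <<'E'
from h import *
go((.5313,.0941,.36))
d=grab("wrist");cv2.imwrite("pics/w6.png",d["color"][:,:,::-1])
E
```

```text
t: 6.3
tool_pos: [0.4376, -0.2954, 0.3037]
orientation: [-1.566, 0.143, -0.143]
force: [0.2, -0.5, -0.6]
opening: 0.0258
t: 7.0
tool_pos: [0.4377, -0.2955, 0.5349]
orientation: [-1.571, 0.137, -0.149]
force: [-0.5, -0.1, -1.0]
opening: 0.0254
grasp [ 0.4389 -0.2965  0.3679] shift x,y,z mm [ 20.1   6.2 400.9] xaxis yaw -0.182
```

View pics/w6.png

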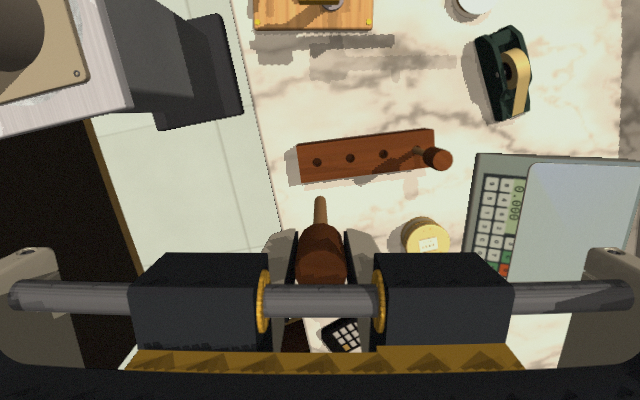

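```bash
python3 -m inch '[{"x":2,"y":0,"z":40,"twist":0},{"x":2,"y":0,"z":45,"twist":0},{"x":2,"y":0,"z":45,"twist":0},{"x":2,"y":0,"z":45,"twist":0},{"x":2,"y":0,"z":45,"twist":0},{"x":2,"y":0,"z":45,"twist":0},{"x":2,"y":0,"z":45,"twist":0},{"x":2,"y":0,"z":45,"twist":0},{"x":2,"y":0,"z":36,"twist":0},{"x":2,"y":0,"z":10,"twist":0},{"x":0,"y":0,"z":0,"twist":0},{"x":0,"y":0,"z":0,"twist":0}]'
python3 - <<'E'
from h import *
go((.5313,.0941,.26))
d=grab("wrist");crop(d,220,60,440,260,3,"w7")
P=cloud(d)
R,p=tool()
T=(P-p)@R  # tool coords
m=(abs(T[...,0])<.03)&(abs(T[...,2])<.03)&(T[...,1]>.19)&(T[...,1]<.30)
for a in np.arange(.19,.29,.008):
    k=m&(T[...,1]>=a)&(T[...,1]<a+.008)
    if k.sum(): Q=T[k]; print(round(a,3),k.sum(),Q[:,0].min().round(4),Q[:,0].max().round(4),Q[:,2].max().round(4),np.median(Q[:,2]).round(4))
E
```

```text
t: 8.25
tool_pos: [0.5298, 0.0946, 0.5276]
orientation: [-1.567, 0.145, -0.142]
force: [-0.4, -1.4, -0.8]
opening: 0.0258
grasp [0.5295 0.0944 0.3606] shift x,y,z mm [2.000e+00 1.006e+02 1.000e-01] xaxis yaw -0.1822
0.19 23 -0.011 0.012 0.0121 0.011
0.214 45 -0.0029 0.0051 0.0044 0.0038
0.222 52 -0.0038 0.0059 0.0044 0.0035
0.23 45 -0.0038 0.006 0.0044 0.0035
0.238 37 -0.0034 0.0055 0.0043 0.0035
0.246 39 -0.0036 0.0057 0.0043 0.0036
0.254 34 -0.0038 0.0058 0.0044 0.0036
0.262 35 -0.0039 0.0058 0.0044 0.0035
0.27 25 -0.0041 0.0052 0.0042 0.0035
0.278 21 -0.0033 0.0053 0.0044 0.0035
```

View pics/w7.png

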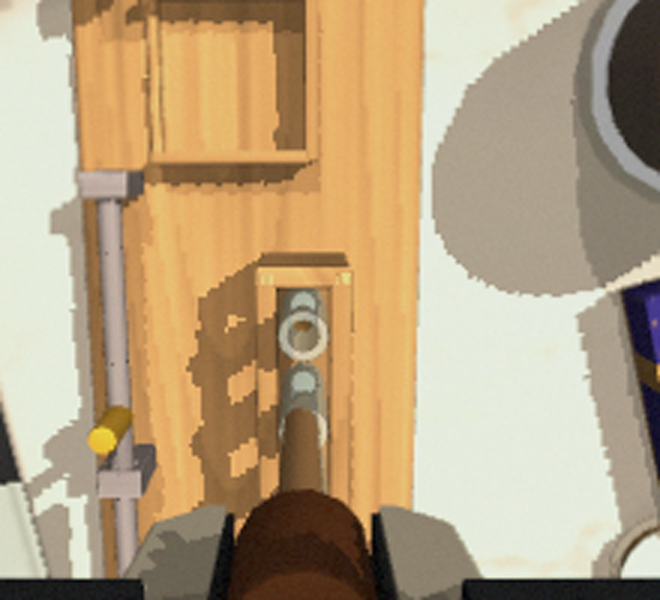

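```bash
cat >> h.py <<'E'
def rel(zlo=.107,zhi=.117,ylo=.19,yhi=.30):
    """vial rims & held shaft in tool coords"""
    d=grab("wrist"); R,p=tool(); P=cloud(d); T=(P-p)@R
    m=((P[...,2]>zlo)&(P[...,2]<zhi)).astype(np.uint8)
    n,l,st,c=cv2.connectedComponentsWithStats(m)
    for i in range(1,n):
        Q=T[l==i]
        if st[i,4]>=40 and abs(Q[:,2].mean())<.2 and abs(Q[:,0].mean())<.1:
            (a,b),r=cv2.minEnclosingCircle(Q[:,[0,2]].astype(np.float32)); print("rim tool x,z",round(a*1e3,1),round(b*1e3,1),"r",round(r*1e3,1),st[i,4],"px",c[i].round())
    k=(abs(T[...,0])<.012)&(abs(T[...,2])<.012)&(T[...,1]>ylo)&(T[...,1]<yhi)
    Q=T[k]; 
    if len(Q): print("shaft x range",Q[:,0].min()*1e3,Q[:,0].max()*1e3,"z front",np.percentile(Q[:,2],97)*1e3,"tip y",Q[:,1].max()*1e3)
E
python3 - <<'E'
from h import *
rel(ylo=.21)
E
```

```text
rim tool x,z 1.2 1.1 r 10.8 150 px [320. 171.]
rim tool x,z 1.6 -40.8 r 10.9 54 px [323. 200.]
shaft x range -4.0668108246682 6.0471587217775955 z front 4.084443421966277 tip y 284.4191687657311
```

```bash
python3 -m inch '[{"x":0,"y":30,"z":1,"twist":0},{"x":0.5,"y":40,"z":0,"twist":0},{"x":0,"y":30,"z":0,"twist":0},{"x":0,"y":20,"z":0,"twist":0},{"x":0,"y":0,"z":0,"twist":0},{"x":0,"y":0,"z":0,"twist":0}]'
python3 - <<'E'
from h import *
go((.5313,.0941,.26));rel(ylo=.21);go((.5313,.0941,.26));rel(ylo=.21)
d=grab("wrist");crop(d,270,130,370,230,6,"w8")
E
```

```text
t: 8.95
tool_pos: [0.5305, 0.0953, 0.4094]
orientation: [-1.566, 0.144, -0.144]
force: [1.0, 0.3, -0.4]
opening: 0.0256
grasp [0.5305 0.0953 0.2424] shift x,y,z mm [  1.  -17.6  -1. ] xaxis yaw -0.1835
rim tool x,z -0.4 -1.0 r 11.0 230 px [319. 193.]
rim tool x,z 0.5 -130.8 r 9.4 106 px [320. 321.]
rim tool x,z 0.5 -165.2 r 9.8 125 px [320. 343.]
shaft x range -10.587676605613474 10.45281006093837 z front 8.261060248894243 tip y 299.97828150499413
grasp [0.5312 0.0955 0.2434] shift x,y,z mm [  0.4 -16.6  -1.4] xaxis yaw -0.1832
rim tool x,z -0.9 -1.5 r 11.0 225 px [318. 193.]
rim tool x,z -0.1 -131.3 r 9.5 101 px [319. 321.]
rim tool x,z -0.2 -165.8 r 9.9 126 px [319. 343.]
shaft x range -11.05082476118161 9.938267217350678 z front 7.4189315517637935 tip y 299.988294085292
```

View pics/w8.png

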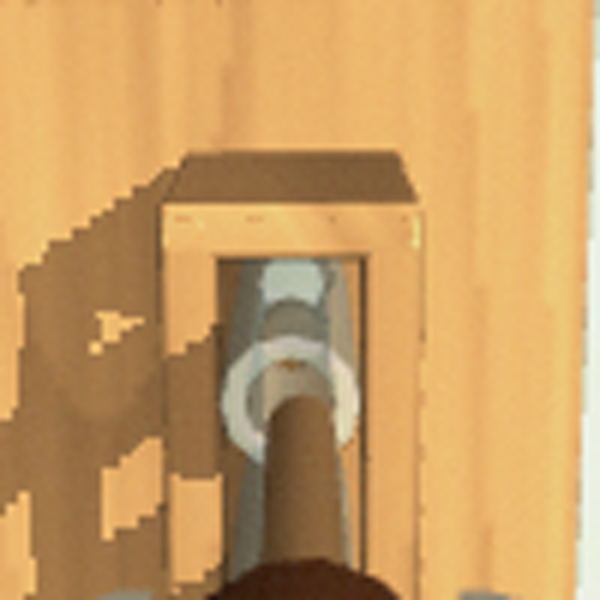

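```bash
cat >> h.py <<'E'
def rel2(n=4,zlo=.106,zhi=.118,ylo=.21,yhi=.29):
    for _ in range(n):
        d=grab("wrist"); v,u=np.mgrid[0:400,0:640]
        r=cv2.undistortPoints(np.c_[u.ravel(),v.ravel()].astype(float).reshape(-1,1,2),d["K"],d["dist"]).reshape(400,640,2)
        C=np.dstack([r,np.ones((400,640))])*d["depth"][...,None]; M=d["tool_from_camera"]
        T=C@M[:3,:3].T+M[:3,3]; W=d["o"][2]+(C@d["R"].T)[...,2]
        m=((W>zlo)&(W<zhi)&(abs(T[...,0])<.03)&(abs(T[...,2])<.1)).astype(np.uint8)
        # drop shaft/gripper pixels
        nn,l,st,c=cv2.connectedComponentsWithStats(m); out=[]
        for i in range(1,nn):
            if st[i,4]>=40:
                Q=T[l==i]; (a,b),rr=cv2.minEnclosingCircle(Q[:,[0,2]].astype(np.float32)); out.append((round(a*1e3,1),round(b*1e3,1),round(rr*1e3,1),st[i,4]))
        k=(abs(T[...,0])<.009)&(abs(T[...,2])<.009)&(T[...,1]>ylo)&(T[...,1]<yhi)
        Q=T[k]*1e3; e=""
        if len(Q): e=("shaft x",Q[:,0].min().round(1),Q[:,0].max().round(1),"zfront",np.percentile(Q[:,2],97).round(1),"tip y",Q[:,1].max().round(1),"tipx",Q[Q[:,1]>Q[:,1].max()-10][:,0].mean().round(1))
        print("rims",out,*e)
E
python3 - <<'E'
from h import *
rel2(yhi=.272)
E
```

```text
rims [(-0.9, -1.7, 11.0, np.int32(229))] shaft x -3.7 6.2 zfront 4.0 tip y 271.8 tipx 0.9
rims [(-0.8, -1.7, 11.0, np.int32(238))] shaft x -3.7 6.2 zfront 4.0 tip y 271.8 tipx 1.0
rims [(-0.4, -2.0, 11.0, np.int32(235))] shaft x -3.7 6.2 zfront 4.0 tip y 271.8 tipx 1.0
rims [(-0.2, -1.7, 10.8, np.int32(231))] shaft x -3.7 6.2 zfront 3.9 tip y 271.3 tipx 1.0
```

```bash
python3 -m inch '[{"x":-1.5,"y":0,"z":-0.7,"twist":0},{"x":0,"y":0,"z":0,"twist":0},{"x":0,"y":10,"z":0,"twist":0},{"x":0,"y":8,"z":0,"twist":0},{"x":0,"y":0,"z":0,"twist":0}]'
python3 - <<'E'
from h import *
rel2(2,yhi=.272)
d=grab("wrist");crop(d,270,130,370,230,6,"w9")
E
```

```text
t: 9.8
tool_pos: [0.5287, 0.0958, 0.3887]
orientation: [-1.567, 0.144, -0.142]
force: [2.3, -0.3, -1.9]
opening: 0.0256
rims [(2.7, -0.5, 10.9, np.int32(315))] shaft x -3.5 6.4 zfront 3.9 tip y 271.9 tipx 1.6
rims [(2.6, -0.6, 10.9, np.int32(313))] shaft x -3.6 6.3 zfront 3.9 tip y 272.0 tipx 1.3
```

View pics/w9.png

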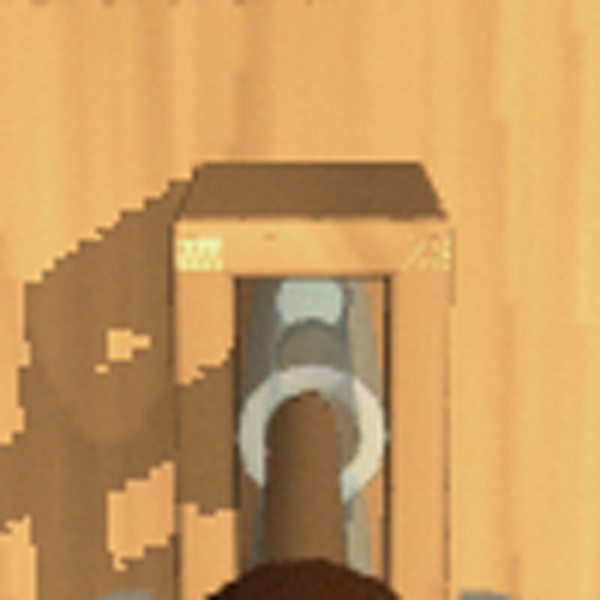

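```bash
python3 -m inch '[{"x":0,"y":0,"z":0,"twist":0},{"x":0,"y":0,"z":0,"twist":0},{"x":0,"y":0,"z":0,"twist":0},{"x":0,"y":0,"z":0,"twist":0},{"x":0,"y":0,"z":0,"twist":0}]'
python3 - <<'E'
from h import *
rel2(3,yhi=.272)
go((.5313,.0941,.26))
E
```

```text
t: 10.45
tool_pos: [0.5289, 0.0959, 0.3908]
orientation: [-1.566, 0.143, -0.143]
force: [-0.3, 0.2, -1.1]
opening: 0.0252
rims [(2.3, -0.8, 11.0, np.int32(305))] shaft x -3.7 6.2 zfront 4.0 tip y 271.9 tipx 0.8
rims [(2.4, -0.9, 11.0, np.int32(306))] shaft x -3.7 6.2 zfront 4.0 tip y 271.3 tipx 1.3
rims [(2.3, -1.0, 11.0, np.int32(304))] shaft x -3.7 6.2 zfront 4.0 tip y 271.9 tipx 0.9
grasp [0.5289 0.0959 0.2238] shift x,y,z mm [  2.7 -36.2  -1.3] xaxis yaw -0.182
```

```bash
python3 -m inch '[{"x":1.2,"y":0,"z":0,"twist":0},{"x":0,"y":0,"z":0,"twist":0},{"x":0,"y":0,"z":0,"twist":0},{"x":0,"y":0,"z":0,"twist":0},{"x":0,"y":0,"z":0,"twist":0}]'
python3 - <<'E'
from h import *
rel2(3,yhi=.272)
go((.5313,.0941,.26))
E
```

```text
t: 11.1
tool_pos: [0.5301, 0.0956, 0.3907]
orientation: [-1.566, 0.143, -0.143]
force: [0.1, -0.2, -0.6]
opening: 0.0257
rims [(0.9, -1.0, 10.9, np.int32(303))] shaft x -3.7 6.2 zfront 3.9 tip y 271.7 tipx 0.9
rims [(0.9, -0.9, 10.9, np.int32(309))] shaft x -3.7 6.2 zfront 4.0 tip y 271.3 tipx 1.0
rims [(0.9, -0.8, 10.9, np.int32(305))] shaft x -3.7 6.2 zfront 4.0 tip y 271.4 tipx 1.3
grasp [0.5301 0.0956 0.2238] shift x,y,z mm [  1.5 -36.2  -1.3] xaxis yaw -0.182
```

```bash
python3 -m inch '[{"x":0,"y":8,"z":0,"twist":0},{"x":0,"y":10,"z":0,"twist":0},{"x":0,"y":10,"z":0,"twist":0},{"x":0,"y":8,"z":0,"twist":0},{"x":0,"y":0,"z":0,"twist":0},{"x":0,"y":0,"z":0,"twist":0}]'
python3 - <<'E'
from h import *
for _ in range(2): go((.5301,.0956,.139))
d=grab("wrist");crop(d,270,130,370,230,6,"w10")
E
```

```text
t: 11.85
tool_pos: [0.53, 0.0956, 0.3544]
orientation: [-1.566, 0.144, -0.142]
force: [0.2, -0.2, 0.1]
opening: 0.0254
grasp [0.5298 0.0956 0.1874] shift x,y,z mm [ 0.3 48.4  0. ] xaxis yaw -0.182
grasp [0.5298 0.0956 0.1874] shift x,y,z mm [ 0.3 48.4  0. ] xaxis yaw -0.182
```

View pics/w10.png

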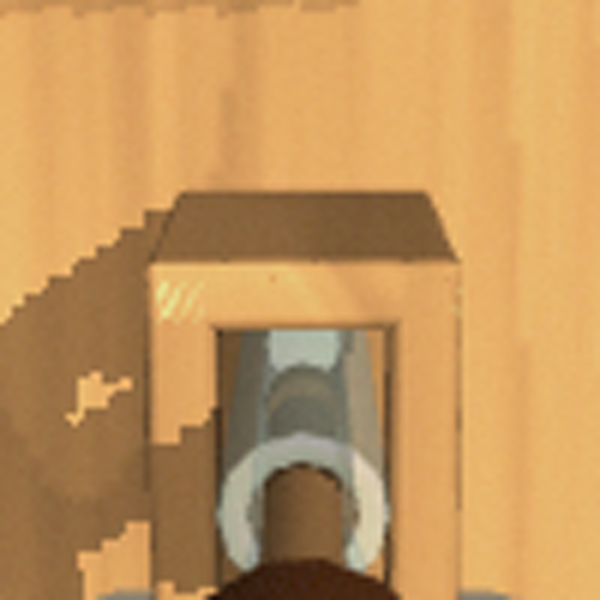

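In the vial, centred (rim ring around the shaft at (303,505)). Push on home.

```bash
python3 -m inch '[{"x":0,"y":8,"z":0,"twist":0},{"x":0,"y":8,"z":0,"twist":0},{"x":0,"y":8,"z":0,"twist":0},{"x":0,"y":8,"z":0,"twist":0},{"x":0,"y":8,"z":0,"twist":0},{"x":0,"y":4,"z":0,"twist":0},{"x":0,"y":0,"z":0,"twist":0}]' - 45
python3 - <<'E'
from h import *
for _ in range(2): go((.5301,.0956,.139))
E
```

```text
t: 12.6
tool_pos: [0.5302, 0.0956, 0.3106]
orientation: [-1.566, 0.142, -0.143]
force: [-0.1, -0.3, -0.1]
opening: 0.0254
grasp [0.5303 0.0956 0.1436] shift x,y,z mm [-0.2  4.6 -0.1] xaxis yaw -0.182
grasp [0.5303 0.0956 0.1436] shift x,y,z mm [-0.2  4.6 -0.1] xaxis yaw -0.182
```

```bash
for i in 1 2 3; do python3 -m inch '[{"x":0,"y":2,"z":0,"twist":0},{"x":0,"y":0,"z":0,"twist":0}]' | egrep 'tool_pos|force'; done
```

```text
tool_pos: [0.5302, 0.0956, 0.3089]
force: [0.9, -0.1, 2.1]
tool_pos: [0.5302, 0.0956, 0.3068]
force: [0.8, 0.1, 2.6]
tool_pos: [0.5303, 0.0957, 0.3057]
force: [-2.3, -0.6, 11.1]
```

```bash
for i in 1; do python3 -m inch '[{"x":0,"y":1.5,"z":0,"twist":0},{"x":0,"y":0,"z":0,"twist":0},{"x":0,"y":0,"z":0,"twist":0}]' | egrep 'tool_pos|force|open'; done
python3 - <<'E'
from h import *
d=grab("wrist");crop(d,240,170,400,290,5,"w11")
d=grab("scene");crop(d,270,180,400,260,6,"s2")
E
```

```text
tool_pos: [0.5303, 0.0957, 0.3057]
force: [-8.7, -0.6, 21.5]
opening: 0.0253
```

View pics/w11.png

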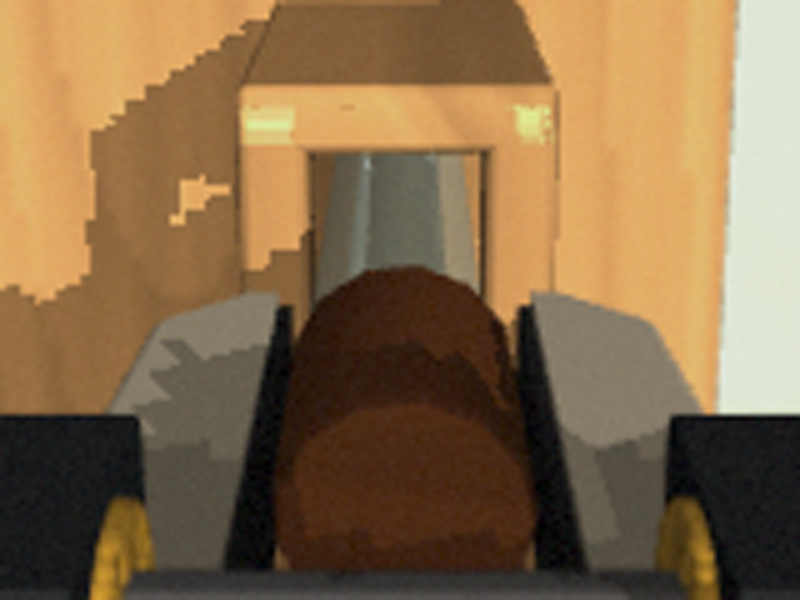

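View pics/s2.png

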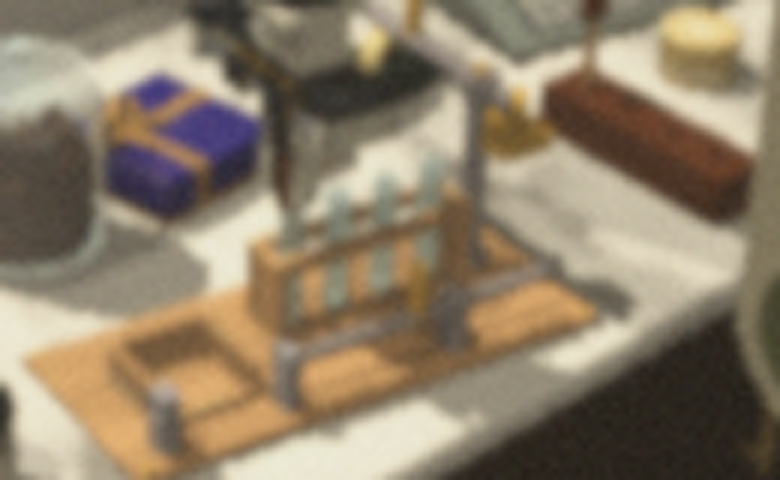

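```bash
python3 -m inch '[{"x":0,"y":-2,"z":0,"twist":0},{"x":0,"y":0,"z":0,"twist":0}]'|grep force;  python3 -m inch '[{"x":0,"y":0,"z":0,"twist":0},{"x":0,"y":0,"z":0,"twist":0},{"x":0,"y":0,"z":0,"twist":0},{"x":0,"y":0,"z":0,"twist":0},{"x":0,"y":-3,"z":0,"twist":0},{"x":0,"y":-15,"z":0,"twist":0},{"x":0,"y":-40,"z":0,"twist":0},{"x":0,"y":-40,"z":0,"twist":0},{"x":0,"y":-40,"z":0,"twist":0},{"x":0,"y":0,"z":0,"twist":0},{"x":0,"y":0,"z":0,"twist":0}]' 1
python3 - <<'E'
from h import *
d=grab("wrist");crop(d,240,100,400,220,5,"w12")
P=cloud(d);print(); blobs(P,.14,.165);blobs(P,.107,.117)
go((.5867,-.3045,.27)); go((.585,-.303,.27))
E
```

```text
force: [-2.1, 0.6, 9.6]
t: 14.9
tool_pos: [0.5303, 0.0957, 0.4458]
orientation: [-1.565, 0.14, -0.146]
force: [0.1, -0.4, -0.6]
opening: 0.093

px [546.  67.] n 8714 mean [0.7363 0.1712 0.1588] circ 0.7503 0.1705 r 0.0582 z95 0.1645
px [319. 196.] n 651 mean [0.5317 0.096  0.1514] circ 0.5314 0.0949 r 0.0129 z95 0.1533
px [319. 344.] n 251 mean [ 0.5031 -0.0603  0.1518] circ 0.5022 -0.065 r 0.0125 z95 0.1618
px [292. 348.] n 218 mean [ 0.4756 -0.0579  0.1539] circ 0.4758 -0.0616 r 0.0104 z95 0.158
px [471.  80.] n 527 mean [0.6944 0.1723 0.1122] circ 0.7207 0.1719 r 0.059 z95 0.1164
px [318. 226.] n 222 mean [0.5235 0.0539 0.1115] circ 0.5235 0.0533 r 0.0112 z95 0.1133
px [319. 262.] n 224 mean [0.5162 0.0125 0.1113] circ 0.516 0.0118 r 0.011 z95 0.1131
px [319. 322.] n 89 mean [ 0.5027 -0.0622  0.1121] circ 0.502 -0.0668 r 0.0095 z95 0.1162
grasp [0.5301 0.0957 0.2768] shift x,y,z mm [ 128.     6.9 -383.3] xaxis yaw -0.1819
grasp [0.5301 0.0957 0.2768] shift x,y,z mm [ 126.1    6.9 -382.2] xaxis yaw -0.1819
```

View pics/w12.png

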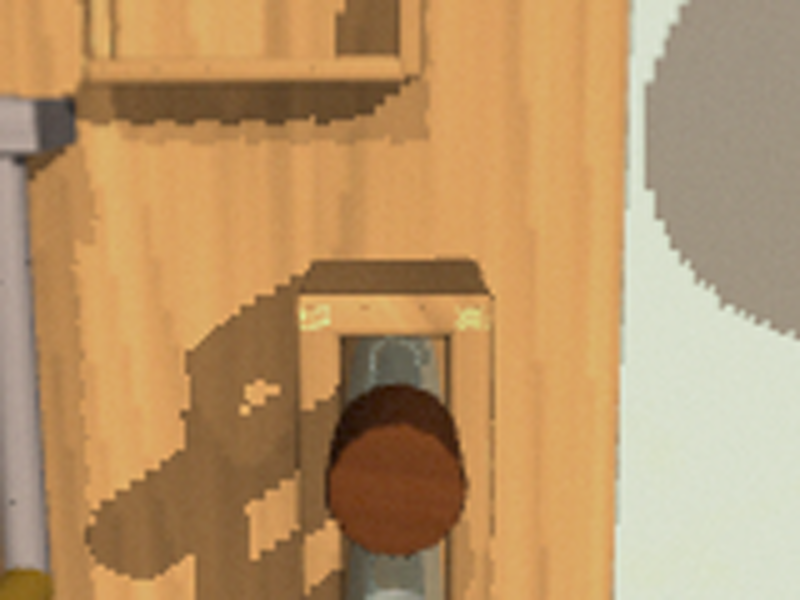

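```bash
python3 -m inch '[{"x":14,"y":0,"z":-42,"twist":0},{"x":14,"y":0,"z":-42,"twist":0},{"x":14,"y":0,"z":-42,"twist":0},{"x":14,"y":0,"z":-42,"twist":0},{"x":14,"y":0,"z":-42,"twist":0},{"x":14,"y":0,"z":-42,"twist":0},{"x":14,"y":0,"z":-42,"twist":0},{"x":14,"y":0,"z":-44,"twist":0},{"x":14,"y":0,"z":-44,"twist":0},{"x":0,"y":0,"z":0,"twist":0},{"x":0,"y":0,"z":0,"twist":0},{"x":0,"y":0,"z":0,"twist":0}]' 1 30
python3 - <<'E'
from h import *
d=grab("wrist");P=cloud(d); blobs(P,.14,.165)
go((.586,-.303,.136))
E
```

```text
t: 16.15
tool_pos: [0.5848, -0.302, 0.4421]
orientation: [-1.565, 0.144, -0.141]
force: [-0.6, 0.3, -0.6]
opening: 0.0931
px [322. 198.] n 641 mean [ 0.5872 -0.3034  0.1496] circ 0.5871 -0.3046 r 0.0129 z95 0.1513
grasp [ 0.5848 -0.3014  0.2757] shift x,y,z mm [  1.6 139.7  -1.5] xaxis yaw -0.1807
```

```bash
python3 -m inch '[{"x":1,"y":25,"z":-1.5,"twist":0},{"x":0,"y":30,"z":0,"twist":0},{"x":0,"y":30,"z":0,"twist":0},{"x":0,"y":30,"z":0,"twist":0},{"x":0,"y":15,"z":0,"twist":0},{"x":0,"y":9,"z":0,"twist":0},{"x":0,"y":0,"z":0,"twist":0},{"x":0,"y":0,"z":0,"twist":0},{"x":0,"y":0,"z":0,"twist":0}]'
python3 -m inch '[{"x":0,"y":0,"z":0,"twist":0},{"x":0,"y":0,"z":0,"twist":0},{"x":0,"y":0,"z":0,"twist":0},{"x":0,"y":0,"z":0,"twist":0},{"x":0,"y":0,"z":0,"twist":0},{"x":0,"y":0,"z":0,"twist":0},{"x":0,"y":0,"z":0,"twist":0},{"x":0,"y":0,"z":0,"twist":0},{"x":0,"y":0,"z":0,"twist":0},{"x":0,"y":0,"z":0,"twist":0},{"x":0,"y":0,"z":0,"twist":0},{"x":0,"y":0,"z":0,"twist":0}]' -1 30
python3 -m inch '[{"x":0,"y":0,"z":0,"twist":0},{"x":0,"y":0,"z":0,"twist":0},{"x":0,"y":-20,"z":0,"twist":0},{"x":0,"y":-40,"z":0,"twist":0},{"x":0,"y":-45,"z":0,"twist":0},{"x":0,"y":-45,"z":0,"twist":0},{"x":0,"y":-45,"z":0,"twist":0},{"x":0,"y":-30,"z":0,"twist":0},{"x":0,"y":0,"z":0,"twist":0},{"x":0,"y":0,"z":0,"twist":0}]'
python3 - <<'E'
from h import *
rel2(2); go((.5148,.0135,.36))
E
```

```text
t: 17.1
tool_pos: [0.5862, -0.3048, 0.3064]
orientation: [-1.567, 0.141, -0.145]
force: [-0.1, 0.3, -0.4]
opening: 0.0932
t: 18.3
tool_pos: [0.5855, -0.3045, 0.3042]
orientation: [-1.566, 0.143, -0.143]
force: [0.8, 0.1, 0.6]
opening: 0.0253
t: 19.3
tool_pos: [0.5856, -0.3046, 0.5299]
orientation: [-1.567, 0.142, -0.144]
force: [-0.6, -0.9, -2.2]
opening: 0.0253
rims [] shaft x -3.4 6.5 zfront 4.9 tip y 284.5 tipx 1.8
rims [] shaft x -3.4 6.5 zfront 4.9 tip y 283.1 tipx 1.7
grasp [ 0.5851 -0.3043  0.36  ] shift x,y,z mm [-126.7    0.7  299.8] xaxis yaw -0.182
```

```bash
python3 -m inch '[{"x":-16,"y":0,"z":37,"twist":0},{"x":-16,"y":0,"z":38,"twist":0},{"x":-16,"y":0,"z":38,"twist":0},{"x":-16,"y":0,"z":38,"twist":0},{"x":-16,"y":0,"z":38,"twist":0},{"x":-16,"y":0,"z":37,"twist":0},{"x":-16,"y":0,"z":37,"twist":0},{"x":-15,"y":0,"z":36,"twist":0},{"x":0,"y":0,"z":0,"twist":0},{"x":0,"y":0,"z":0,"twist":0},{"x":0,"y":0,"z":0,"twist":0}]'
python3 -m inch '[{"x":0,"y":30,"z":0,"twist":0},{"x":0,"y":40,"z":0,"twist":0},{"x":0,"y":40,"z":0,"twist":0},{"x":0,"y":20,"z":0,"twist":0},{"x":0,"y":5,"z":0,"twist":0},{"x":0,"y":0,"z":0,"twist":0},{"x":0,"y":0,"z":0,"twist":0},{"x":0,"y":0,"z":0,"twist":0},{"x":0,"y":0,"z":0,"twist":0}]'
python3 - <<'E'
from h import *
rel2(3,yhi=.272); go((.5148,.0135,.224))
E
```

```text
t: 20.5
tool_pos: [0.5149, 0.0119, 0.528]
orientation: [-1.566, 0.145, -0.142]
force: [-0.4, -0.3, 0.3]
opening: 0.0254
t: 21.4
tool_pos: [0.5151, 0.0123, 0.3953]
orientation: [-1.566, 0.142, -0.144]
force: [0.5, -1.0, 0.2]
opening: 0.0259
rims [(0.4, 41.6, 11.0, np.int32(352)), (0.5, -0.3, 10.9, np.int32(258))] shaft x -3.6 6.4 zfront 4.9 tip y 271.5 tipx 1.4
rims [(0.4, 41.5, 11.0, np.int32(354)), (0.8, -0.3, 11.0, np.int32(263))] shaft x -3.6 6.4 zfront 4.8 tip y 271.9 tipx 1.5
rims [(0.5, 41.5, 11.0, np.int32(355)), (0.8, -0.6, 11.0, np.int32(260))] shaft x -3.6 6.4 zfront 4.9 tip y 271.6 tipx 1.3
grasp [0.515  0.0125 0.2278] shift x,y,z mm [-0.4  3.8  0.9] xaxis yaw -0.1819
```

```bash
python3 -m inch '[{"x":-0.7,"y":0,"z":-0.3,"twist":0},{"x":0,"y":0,"z":0,"twist":0},{"x":0,"y":0,"z":0,"twist":0},{"x":0,"y":0,"z":0,"twist":0},{"x":0,"y":0,"z":0,"twist":0}]'
python3 - <<'E'
from h import *
rel2(2,yhi=.272); go((.5148,.0135,.139))
E
python3 -m inch '[{"x":0,"y":8,"z":0,"twist":0},{"x":0,"y":10,"z":0,"twist":0},{"x":0,"y":10,"z":0,"twist":0},{"x":0,"y":10,"z":0,"twist":0},{"x":0,"y":0,"z":0,"twist":0},{"x":0,"y":0,"z":0,"twist":0}]'
python3 - <<'E'
from h import *
d=grab("wrist");crop(d,270,130,370,230,6,"w13");go((.5148,.0135,.139))
E
```

```text
t: 22.05
tool_pos: [0.514, 0.0124, 0.3943]
orientation: [-1.566, 0.143, -0.143]
force: [-0.3, 0.0, -0.8]
opening: 0.0257
rims [(2.0, 41.8, 11.0, np.int32(354)), (2.0, -0.2, 10.9, np.int32(266))] shaft x -3.6 6.4 zfront 4.9 tip y 271.7 tipx 1.3
rims [(2.0, 41.8, 11.0, np.int32(354)), (1.8, -0.1, 11.0, np.int32(269))] shaft x -3.6 6.4 zfront 4.9 tip y 271.7 tipx 1.4
grasp [0.5141 0.0124 0.2273] shift x,y,z mm [ 0.5 88.3  1.3] xaxis yaw -0.182
t: 22.75
tool_pos: [0.5139, 0.0124, 0.3558]
orientation: [-1.566, 0.144, -0.142]
force: [0.3, 0.6, -1.1]
opening: 0.0255
grasp [0.5139 0.0124 0.1892] shift x,y,z mm [ 0.7 50.2  1.3] xaxis yaw -0.182
```

View pics/w13.png

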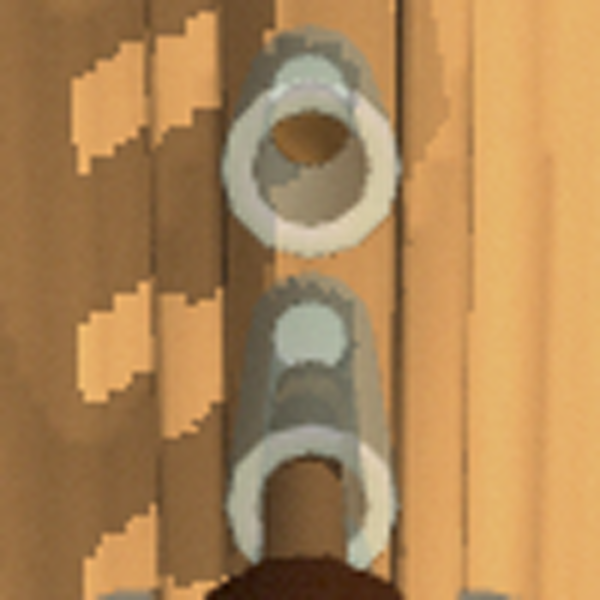

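```bash
python3 -m inch '[{"x":0.5,"y":8,"z":0,"twist":0},{"x":0,"y":8,"z":0,"twist":0},{"x":0,"y":8,"z":0,"twist":0},{"x":0,"y":8,"z":0,"twist":0},{"x":0,"y":8,"z":0,"twist":0},{"x":0,"y":6,"z":0,"twist":0},{"x":0,"y":0,"z":0,"twist":0}]' - 45 | egrep 'tool_pos|force'
for i in 1 2 3; do python3 -m inch '[{"x":0,"y":2,"z":0,"twist":0},{"x":0,"y":0,"z":0,"twist":0}]' | egrep 'tool_pos|force'; done
```

```text
tool_pos: [0.5141, 0.0123, 0.3089]
force: [0.7, 1.0, -0.7]
tool_pos: [0.5141, 0.0123, 0.3076]
force: [-0.5, -0.1, -0.2]
tool_pos: [0.5142, 0.0123, 0.3059]
force: [-0.7, 0.4, 1.3]
tool_pos: [0.5144, 0.0123, 0.3042]
force: [-2.8, 0.8, 4.1]
```

```bash
for i in 1 2; do python3 -m inch '[{"x":0,"y":2,"z":0,"twist":0},{"x":0,"y":0,"z":0,"twist":0},{"x":0,"y":0,"z":0,"twist":0}]' | egrep 'tool_pos|force'; done
```

```text
tool_pos: [0.5145, 0.0123, 0.3041]
force: [-11.5, -0.7, 19.7]
tool_pos: [0.5145, 0.0123, 0.304]
force: [-19.3, 1.3, 34.5]
```

Hard stop. Back off, release, rise, check.

```bash
python3 -m inch '[{"x":0,"y":-3.5,"z":0,"twist":0},{"x":0,"y":0,"z":0,"twist":0},{"x":0,"y":0,"z":0,"twist":0}]'|grep force;  python3 -m inch '[{"x":0,"y":0,"z":0,"twist":0},{"x":0,"y":0,"z":0,"twist":0},{"x":0,"y":0,"z":0,"twist":0},{"x":0,"y":0,"z":0,"twist":0},{"x":0,"y":-3,"z":0,"twist":0},{"x":0,"y":-15,"z":0,"twist":0},{"x":0,"y":-40,"z":0,"twist":0},{"x":0,"y":-40,"z":0,"twist":0},{"x":0,"y":-40,"z":0,"twist":0},{"x":0,"y":-40,"z":0,"twist":0},{"x":0,"y":0,"z":0,"twist":0},{"x":0,"y":0,"z":0,"twist":0}]' 1
python3 - <<'E'
from h import *
d=grab("wrist");cv2.imwrite("pics/w14.png",d["color"][:,:,::-1])
P=cloud(d); blobs(P,.145,.16);blobs(P,.107,.117);blobs(P,.2,.225,10)
go((.5867,-.09,.27))
E
```

```text
force: [-2.3, -0.1, 8.1]
t: 26.2
tool_pos: [0.5146, 0.0123, 0.4842]
orientation: [-1.566, 0.14, -0.146]
force: [-0.1, -0.8, -0.3]
opening: 0.0931
px [526.  23.] n 979 mean [0.7317 0.1309 0.1568] circ 0.7476 0.1477 r 0.0508 z95 0.1598
px [319. 101.] n 555 mean [0.5313 0.0944 0.152 ] circ 0.5313 0.0943 r 0.0128 z95 0.1535
px [320. 186.] n 490 mean [0.5169 0.0129 0.1518] circ 0.5168 0.0121 r 0.0129 z95 0.1532
px [320. 254.] n 49 mean [ 0.5036 -0.0594  0.1544] circ 0.5035 -0.0626 r 0.0108 z95 0.1596
px [294. 258.] n 172 mean [ 0.4762 -0.0588  0.1545] circ 0.4759 -0.0608 r 0.0092 z95 0.1571
px [471.  34.] n 353 mean [0.701 0.136 0.112] circ 0.7147 0.1387 r 0.045 z95 0.1164
px [319. 142.] n 192 mean [0.5235 0.0534 0.112 ] circ 0.5236 0.0531 r 0.0111 z95 0.1133
px [319. 214.] n 184 mean [ 0.5088 -0.0289  0.1117] circ 0.5086 -0.0296 r 0.011 z95 0.1136
px [320. 241.] n 48 mean [ 0.5034 -0.0622  0.1124] circ 0.5024 -0.0661 r 0.0092 z95 0.1165
px [409. 279.] n 79 mean [ 0.5839 -0.0763  0.2056] circ 0.5834 -0.0787 r 0.0058 z95 0.2118
grasp [0.5145 0.0123 0.3153] shift x,y,z mm [ 89.4  45.4 -87.5] xaxis yaw -0.182
```

View pics/w14.png

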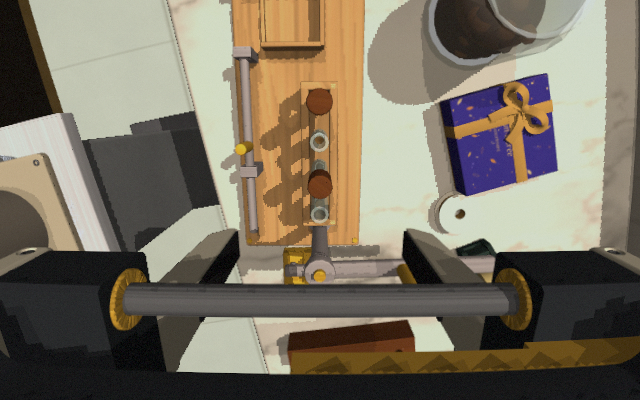

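```bash
python3 -m inch '[{"x":0,"y":-25,"z":-40,"twist":0},{"x":2,"y":-20,"z":-41,"twist":0},{"x":0,"y":0,"z":0,"twist":0.14},{"x":0,"y":0,"z":0,"twist":0.14},{"x":0,"y":0,"z":0,"twist":0.14},{"x":0,"y":0,"z":0,"twist":0.14},{"x":0,"y":0,"z":0,"twist":0.14},{"x":0,"y":0,"z":0,"twist":0.14},{"x":0,"y":0,"z":0,"twist":0.14},{"x":0,"y":0,"z":0,"twist":0.14},{"x":0,"y":0,"z":0,"twist":0.14},{"x":0,"y":0,"z":0,"twist":0.14}]'
python3 -m inch '[{"x":0,"y":0,"z":0,"twist":0.14},{"x":0,"y":0,"z":0,"twist":0.03},{"x":0,"y":0,"z":0,"twist":0},{"x":0,"y":0,"z":0,"twist":0},{"x":0,"y":0,"z":0,"twist":0}]'
python3 - <<'E'
from h import *
d=grab("wrist");cv2.imwrite("pics/w15.png",d["color"][:,:,::-1]);np.save("d15.npy",d["depth"])
P=cloud(d); blobs(P,.2,.225,10)
print(robot.read_state()["q"])
go((.5867,-.09,.27))
E
```

```text
t: 27.45
tool_pos: [0.5017, -0.0677, 0.5248]
orientation: [-1.203, 1.225, -1.219]
force: [0.1, -0.3, -0.4]
opening: 0.0929
t: 27.95
tool_pos: [0.5018, -0.0678, 0.5261]
orientation: [-1.119, 1.342, -1.34]
force: [0.3, 0.1, 0.7]
opening: 0.093
px [321.  99.] n 179 mean [ 0.5851 -0.0828  0.2142] circ 0.5852 -0.0828 r 0.0068 z95 0.2156
[-2.35499524e-01 -1.40957829e-01  1.53956732e+00  5.26379619e-05
  1.74380646e+00  1.51575524e+00]
grasp [ 0.5017 -0.0677  0.3593] shift x,y,z mm [ 6.7 89.2 87.7] xaxis yaw -1.7512
```

View pics/w15.png

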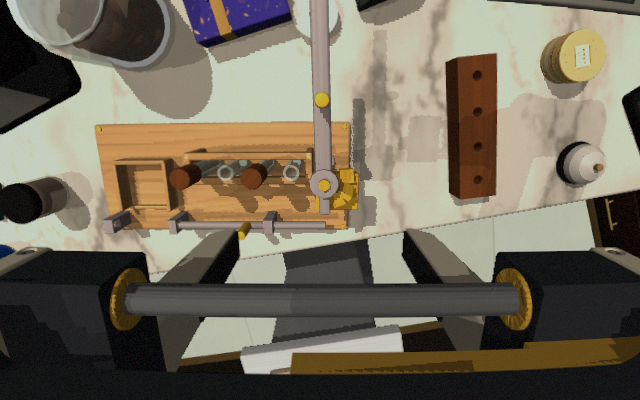

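```bash
python3 -m inch '[{"x":0,"y":30,"z":40,"twist":0},{"x":-1.5,"y":40,"z":44,"twist":0},{"x":0,"y":40,"z":2,"twist":0},{"x":0,"y":0,"z":0,"twist":0},{"x":0,"y":0,"z":0,"twist":0},{"x":0,"y":0,"z":0,"twist":0}]'
python3 - <<'E'
from h import *
go((.5867,-.0816,.209))
d=grab("wrist");cv2.imwrite("pics/w16.png",d["color"][:,:,::-1]);P=cloud(d); blobs(P[:,250:400],.2,.225,10)
E
```

```text
t: 28.6
tool_pos: [0.5799, -0.0808, 0.4266]
orientation: [-1.115, 1.338, -1.344]
force: [0.3, -0.8, 1.5]
opening: 0.0932
grasp [ 0.5806 -0.0809  0.2596] shift x,y,z mm [-0.4 50.6  5.9] xaxis yaw -1.7518
px [ 73. 219.] n 433 mean [ 0.5868 -0.0831  0.2124] circ 0.5854 -0.0829 r 0.007 z95 0.2152
```

View pics/w16.png

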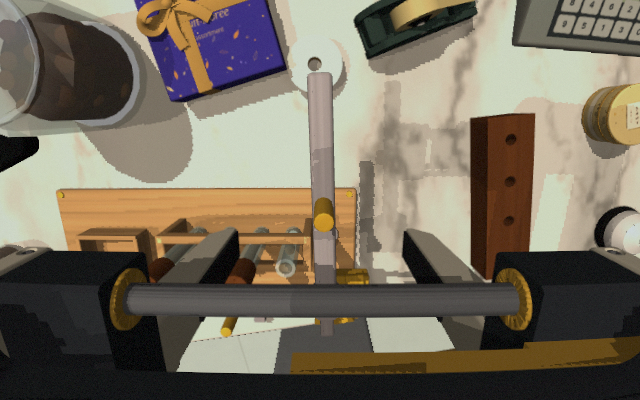

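```bash
python3 -m inch '[{"x":0,"y":20,"z":5,"twist":0},{"x":0,"y":20,"z":0,"twist":0},{"x":0,"y":10,"z":0,"twist":0},{"x":0,"y":0,"z":0,"twist":0},{"x":0,"y":0,"z":0,"twist":0},{"x":0,"y":0,"z":0,"twist":0},{"x":0,"y":0,"z":0,"twist":0},{"x":0,"y":0,"z":0,"twist":0},{"x":0,"y":0,"z":0,"twist":0},{"x":0,"y":0,"z":0,"twist":0},{"x":0,"y":0,"z":0,"twist":0},{"x":0,"y":0,"z":0,"twist":0}]' -0.48 10
python3 -m inch '[{"x":0,"y":0,"z":0,"twist":0},{"x":0,"y":0,"z":0,"twist":0},{"x":0,"y":0,"z":0,"twist":0}]'
python3 - <<'E'
from h import *
go((.5867,-.0816,.209))
d=grab("wrist");crop(d,200,150,440,330,3,"w17")
E
```

```text
t: 29.85
tool_pos: [0.5847, -0.0816, 0.373]
orientation: [-1.118, 1.342, -1.341]
force: [-0.3, -0.7, -0.7]
opening: 0.0243
t: 30.15
tool_pos: [0.5847, -0.0817, 0.3731]
orientation: [-1.118, 1.342, -1.341]
force: [-0.3, -0.1, -0.5]
opening: 0.0242
grasp [ 0.5847 -0.0816  0.2061] shift x,y,z mm [-0.4 -2.9  2. ] xaxis yaw -1.752
```

View pics/w17.png

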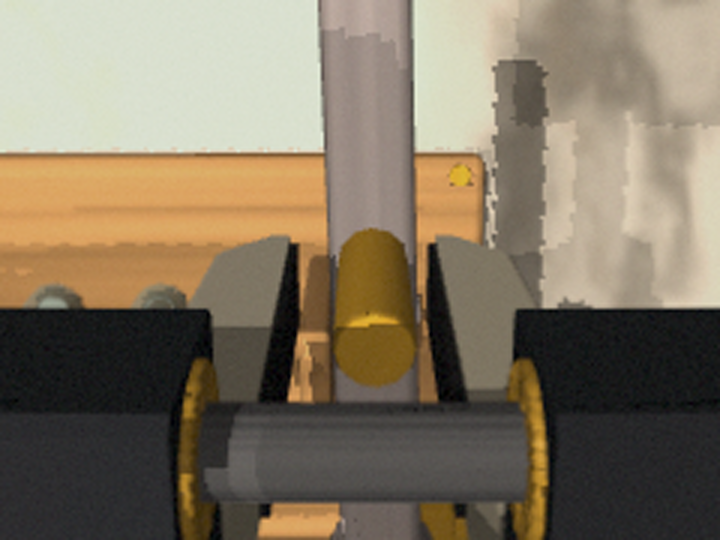

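```bash
python3 -m inch '[{"x":0,"y":-3,"z":1,"twist":0},{"x":-8.5,"y":0,"z":-0.4,"twist":-0.1},{"x":-8.5,"y":0,"z":-0.4,"twist":-0.1},{"x":-8.5,"y":0,"z":-0.4,"twist":-0.1},{"x":-8.5,"y":0,"z":-0.4,"twist":-0.1},{"x":-8.5,"y":0,"z":-0.4,"twist":-0.1},{"x":-8.5,"y":0,"z":-0.4,"twist":-0.1},{"x":0,"y":0,"z":0,"twist":0},{"x":0,"y":0,"z":0,"twist":0}]'
python3 - <<'E'
from h import *
R,p=tool();v=p[:2]-np.array([.502,-.067]);print("r",np.hypot(*v),"ang",np.arctan2(v[1],v[0])+.182,"yaw",np.arctan2(R[1,0],R[0,0])+1.571+.182)
d=grab("wrist");crop(d,200,150,440,330,3,"w18")
E
```

```text
t: 31.1
tool_pos: [0.5801, -0.0319, 0.3767]
orientation: [-1.377, 0.896, -0.898]
force: [1.5, -0.8, -0.2]
opening: 0.0246
r 0.08564516457212136 ang 0.6042568276621565 yaw 0.5989611231782701
```

View pics/w18.png

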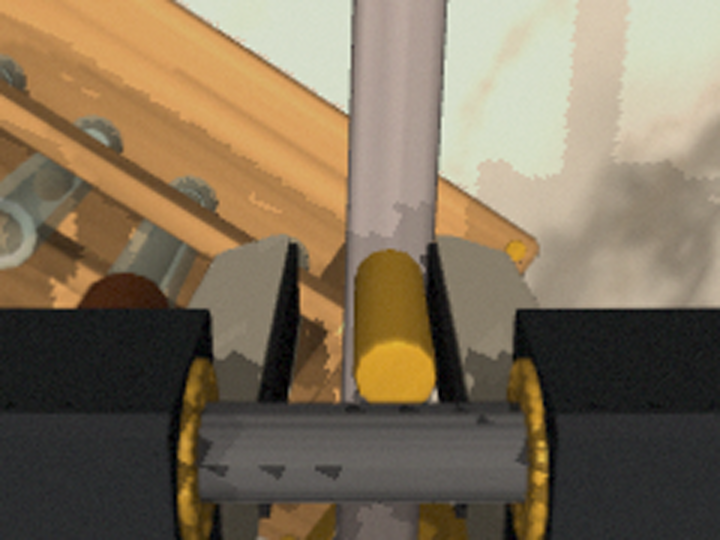

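Tracking well. Continue.

```bash
python3 -m inch '[{"x":-8.5,"y":0,"z":-0.4,"twist":-0.1},{"x":-8.5,"y":0,"z":-0.4,"twist":-0.1},{"x":-8.5,"y":0,"z":-0.4,"twist":-0.1},{"x":-8.5,"y":0,"z":-0.4,"twist":-0.1},{"x":-8.5,"y":0,"z":-0.4,"twist":-0.1},{"x":-8.5,"y":0,"z":-0.4,"twist":-0.1},{"x":-8.5,"y":0,"z":-0.4,"twist":-0.1},{"x":0,"y":0,"z":0,"twist":0},{"x":0,"y":0,"z":0,"twist":0}]'
python3 - <<'E'
from h import *
R,p=tool();v=p[:2]-np.array([.502,-.067]);print("r",np.hypot(*v),"ang",np.arctan2(v[1],v[0])+.182,"yaw",np.arctan2(R[1,0],R[0,0])+1.571+.182)
d=grab("wrist");crop(d,200,150,440,330,3,"w19")
E
```

```text
t: 32.05
tool_pos: [0.5394, 0.0102, 0.376]
orientation: [-1.541, 0.358, -0.357]
force: [-0.1, 0.6, 0.2]
opening: 0.0239
r 0.08576320305780913 ang 1.3012255639770185 yaw 1.297221787503648
```

View pics/w19.png

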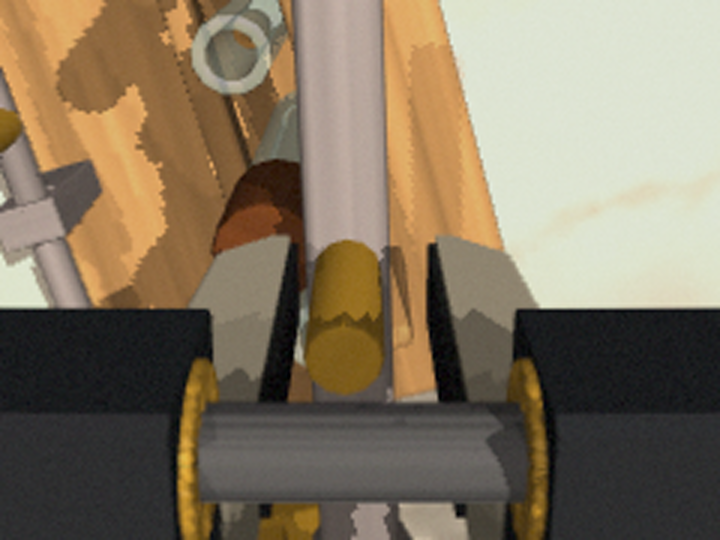

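```bash
python3 -m inch '[{"x":-8.5,"y":0,"z":-0.4,"twist":-0.1},{"x":-8.5,"y":0,"z":-0.4,"twist":-0.1},{"x":-6,"y":0,"z":-0.3,"twist":-0.07},{"x":0,"y":0,"z":0,"twist":0},{"x":0,"y":0,"z":0,"twist":0}]'
python3 -m inch '[{"x":-3,"y":0,"z":0,"twist":0},{"x":-3,"y":0,"z":0,"twist":0},{"x":0,"y":0,"z":0,"twist":0},{"x":0,"y":0,"z":0,"twist":0}]'
python3 - <<'E'
from h import *
R,p=tool();v=p[:2]-np.array([.502,-.067]);print("r",np.hypot(*v),"ang",np.arctan2(v[1],v[0])+.182,"yaw",np.arctan2(R[1,0],R[0,0])+1.571+.182)
d=grab("wrist");crop(d,200,150,440,330,3,"w20")
E
```

```text
t: 32.6
tool_pos: [0.5178, 0.0172, 0.3761]
orientation: [-1.566, 0.146, -0.146]
force: [0.5, 0.7, 0.2]
opening: 0.0238
t: 33.0
tool_pos: [0.5115, 0.0184, 0.3761]
orientation: [-1.566, 0.144, -0.143]
force: [0.3, 1.0, -0.2]
opening: 0.024
r 0.08593042269106813 ang 1.6416380067202803 yaw 1.5705476504843183
```

View pics/w20.png

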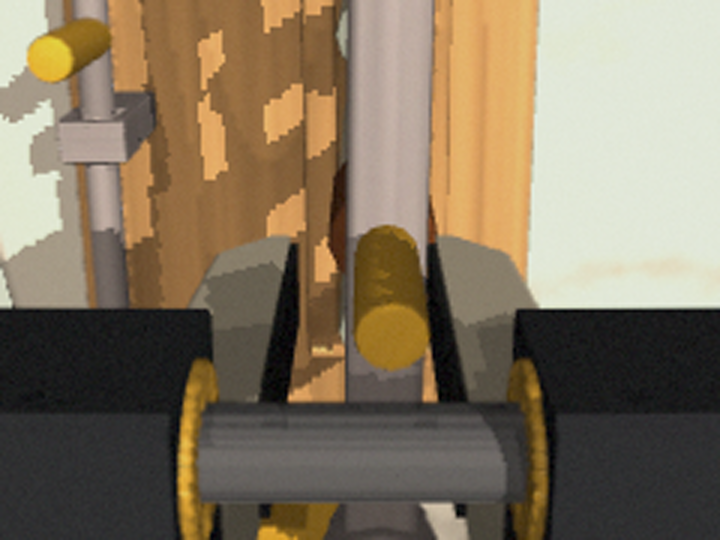

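```bash
python3 -m inch '[{"x":-2,"y":0,"z":0,"twist":0},{"x":0,"y":0,"z":0,"twist":0},{"x":0,"y":0,"z":0,"twist":0}]' | egrep 'force|pos'; python3 -m inch '[{"x":6,"y":0,"z":0,"twist":0},{"x":0,"y":0,"z":0,"twist":0},{"x":0,"y":0,"z":0,"twist":0},{"x":0,"y":0,"z":0,"twist":0},{"x":0,"y":0,"z":0,"twist":0},{"x":0,"y":-20,"z":0,"twist":0},{"x":0,"y":-40,"z":0,"twist":0},{"x":0,"y":-40,"z":-20,"twist":0},{"x":0,"y":-30,"z":-30,"twist":0},{"x":0,"y":0,"z":-30,"twist":0},{"x":0,"y":0,"z":0,"twist":0},{"x":0,"y":0,"z":0,"twist":0}]' 0
python3 - <<'E'
from h import *
d=grab("wrist");cv2.imwrite("pics/w21.png",d["color"][:,:,::-1]);P=cloud(d); blobs(P[:,250:400],.145,.225,10);blobs(P[:,250:400],.195,.225,10); blobs(P[:,230:400],.08,.1,10)
E
```

```text
tool_pos: [0.5097, 0.0188, 0.3762]
force: [1.5, 0.3, -0.1]
t: 34.55
tool_pos: [0.501, -0.0613, 0.5059]
orientation: [-1.566, 0.144, -0.144]
force: [-0.8, -0.4, -0.1]
opening: 0.0464
px [ 68. 123.] n 5082 mean [ 0.5107 -0.0021  0.165 ] circ 0.5126 0.0021 r 0.1088 z95 0.1735
px [ 70. 108.] n 205 mean [0.5162 0.014  0.2041] circ 0.5161 0.0143 r 0.007 z95 0.2055
px [76. 66.] n 16 mean [0.5093 0.0685 0.0804] circ 0.5088 0.0687 r 0.0043 z95 0.0812
px [14. 84.] n 142 mean [0.4326 0.0599 0.0934] circ 0.4317 0.0603 r 0.0074 z95 0.0961
px [105.  93.] n 10 mean [0.538  0.0305 0.0805] circ 0.5377 0.0302 r 0.0031 z95 0.0812
px [ 77. 142.] n 12 mean [ 0.4925 -0.0223  0.0804] circ 0.4917 -0.0228 r 0.0033 z95 0.081
px [104. 162.] n 12 mean [ 0.5222 -0.0527  0.0804] circ 0.5208 -0.0517 r 0.0048 z95 0.0807
```

View pics/w21.png

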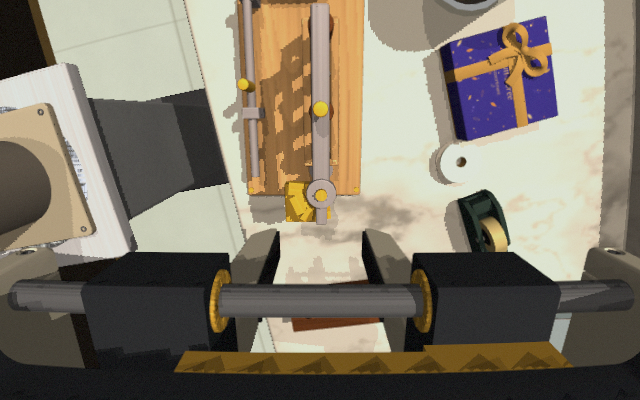

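```bash
python3 -m inch '[{"x":-6,"y":0,"z":40,"twist":0},{"x":-6,"y":0,"z":42,"twist":0},{"x":-6,"y":0,"z":42,"twist":0},{"x":-6,"y":0,"z":42,"twist":0},{"x":-6,"y":0,"z":42,"twist":0},{"x":-6,"y":0,"z":40,"twist":0},{"x":0,"y":0,"z":0,"twist":0},{"x":0,"y":0,"z":0,"twist":0},{"x":0,"y":0,"z":0,"twist":0}]' 1
python3 - <<'E'
from h import *
d=grab("wrist");cv2.imwrite("pics/w22.png",d["color"][:,:,::-1]);P=cloud(d); blobs(P[:250],.072,.085,60);print(); blobs(P[:250],.037,.046,60)
go((.5,.2,.1))
for u,v in((290,140),):print(P[v,u])
np.save("P22.npy",P)
E
```

```text
t: 35.5
tool_pos: [0.5104, 0.1895, 0.5056]
orientation: [-1.567, 0.143, -0.142]
force: [-0.6, -0.2, -0.0]
opening: 0.093
px [306.  11.] n 1090 mean [0.5294 0.3793 0.0779] circ 0.531 0.39 r 0.0309 z95 0.0796
px [433.  22.] n 438 mean [0.6755 0.3414 0.0784] circ 0.6725 0.339 r 0.0304 z95 0.0843
px [476.  35.] n 84 mean [0.726  0.319  0.0787] circ 0.7303 0.32 r 0.0109 z95 0.0846
px [464. 140.] n 354 mean [0.7005 0.1958 0.0788] circ 0.7251 0.1819 r 0.0598 z95 0.0844
px [346. 228.] n 587 mean [0.5317 0.1039 0.0787] circ 0.5313 0.0968 r 0.0317 z95 0.0805

px [308.  30.] n 87 mean [0.5272 0.367  0.042 ] circ 0.5298 0.3775 r 0.0259 z95 0.0457
px [450. 142.] n 168 mean [0.6964 0.1903 0.0416] circ 0.7122 0.1803 r 0.0526 z95 0.0455
px [330. 146.] n 727 mean [0.5301 0.2138 0.041 ] circ 0.518 0.212 r 0.0566 z95 0.0425
px [484. 232.] n 1762 mean [0.7383 0.0462 0.0426] circ 0.7407 0.0453 r 0.0495 z95 0.0441
px [537. 228.] n 540 mean [0.8221 0.0366 0.0428] circ 0.819 0.0323 r 0.0396 z95 0.0441
grasp [0.5104 0.189  0.3388] shift x,y,z mm [-12.1 238.8   9. ] xaxis yaw -0.1824
[0.47340113 0.23082013 0.01246158]
```

View pics/w22.png

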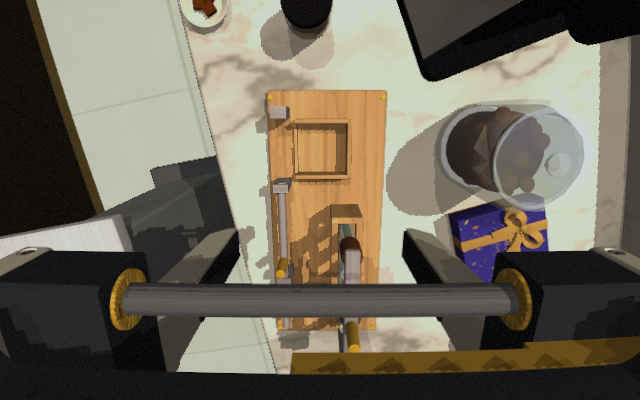

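Run:
```python
from h import *
P=np.load("P22.npy")[100:195,255:365]
yaw=-.1824; ex=np.array([np.cos(yaw),np.sin(yaw)]); ey=np.array([-ex[1],ex[0]])
U=P[...,:2]@ex; V=P[...,:2]@ey; Z=P[...,2]
m=(Z>.038)&(Z<.045)
print("walls u",np.percentile(U[m],[1,50,99]),"v",np.percentile(V[m],[1,50,99]))
for r in range(0,95,6): # per row scan
    k=m[r]; 
    if k.any(): print(r,V[r][k].mean().round(4),"u",U[r][k].min().round(4),U[r][k].max().round(4),k.sum())
k=(Z>.009)&(Z<.016); mid=46
print("lip row",[(round(U[mid,c],4),round(Z[mid,c],3)) for c in range(5,100,3)])
print("col",[(round(V[r,65],4),round(Z[r,65],3)) for r in range(5,90,3)])
```

```text
walls u [0.41305226 0.48593222 0.51132993] v [0.25596014 0.31394588 0.34961194]
12 0.3531 u 0.4231 0.4231 1
24 0.3371 u 0.5055 0.5107 5
30 0.3291 u 0.5055 0.511 5
36 0.3209 u 0.5058 0.5113 5
42 0.3126 u 0.5058 0.5115 5
48 0.3042 u 0.5061 0.5102 4
54 0.2959 u 0.5062 0.5104 4
60 0.2873 u 0.5064 0.5107 4
66 0.2787 u 0.5068 0.5107 4
72 0.2701 u 0.5069 0.511 4
78 0.2613 u 0.4324 0.5072 52
84 0.2529 u 0.4238 0.4238 1
lip row [(np.float64(0.3762), np.float64(-0.001)), (np.float64(0.3812), np.float64(0.002)), (np.float64(0.3856), np.float64(0.0)), (np.float64(0.3918), np.float64(0.01)), (np.float64(0.3966), np.float64(0.013)), (np.float64(0.4012), np.float64(0.013)), (np.float64(0.4054), np.float64(0.011)), (np.float64(0.41), np.float64(0.012)), (np.float64(0.4146), np.float64(0.012)), (np.float64(0.4189), np.float64(0.012)), (np.float64(0.4236), np.float64(0.013)), (np.float64(0.428), np.float64(0.013)), (np.float64(0.433), np.float64(0.02)), (np.float64(0.4368), np.float64(0.011)), (np.float64(0.4413), np.float64(0.011)), (np.float64(0.4458), np.float64(0.011)), (np.float64(0.4503), np.flo
[... 1105 characters left out ...]
(0.011)), (np.float64(0.3115), np.float64(0.013)), (np.float64(0.3069), np.float64(0.011)), (np.float64(0.3026), np.float64(0.013)), (np.float64(0.2981), np.float64(0.012)), (np.float64(nan), np.float64(nan)), (np.float64(0.2893), np.float64(0.013)), (np.float64(0.2846), np.float64(0.012)), (np.float64(0.2804), np.float64(0.015)), (np.float64(0.2754), np.float64(0.012)), (np.float64(0.2709), np.float64(0.012)), (np.float64(0.2664), np.float64(0.013)), (np.float64(0.2658), np.float64(0.034)), (np.float64(0.2631), np.float64(0.043)), (np.float64(0.2524), np.float64(0.012)), (np.float64(0.248), np.float64(0.014)), (np.float64(0.2428), np.float64(0.012)), (np.float64(0.2386), np.float64(0.014))]
```

```bash
python3 -m inch '[{"x":-3,"y":0,"z":40,"twist":0},{"x":-6,"y":0,"z":42,"twist":0},{"x":-6,"y":0,"z":42,"twist":0},{"x":-3,"y":0,"z":20,"twist":0},{"x":0,"y":0,"z":0,"twist":0},{"x":0,"y":0,"z":0,"twist":0},{"x":0,"y":0,"z":0,"twist":0}]' 1
python3 - <<'E'
from h import *
d=grab("wrist");cv2.imwrite("pics/w23.png",d["color"][:,:,::-1]);P=cloud(d); blobs(P[:250],.072,.085,60)
go((.53,.39,.058))
k=(P[...,0]>.58)&(P[...,0]<.72)&(P[...,1]>.25)&(P[...,1]<.5)&(P[...,2]>.1)
Q=P[k]; print(k.sum(),Q.min(0),Q.max(0))
E
```

```text
t: 36.25
tool_pos: [0.5194, 0.3328, 0.5063]
orientation: [-1.566, 0.144, -0.145]
force: [1.2, -0.0, 0.3]
opening: 0.0929
px [213.  17.] n 1696 mean [0.429  0.5379 0.078 ] circ 0.4288 0.5442 r 0.0315 z95 0.0795
px [431. 122.] n 665 mean [0.6701 0.3683 0.0786] circ 0.6654 0.3667 r 0.0584 z95 0.0844
px [320. 121.] n 1858 mean [0.5319 0.3944 0.078 ] circ 0.5321 0.3941 r 0.0312 z95 0.0795
px [477. 222.] n 371 mean [0.721  0.2217 0.0785] circ 0.7347 0.2078 r 0.0527 z95 0.0843
grasp [0.5194 0.3328 0.3394] shift x,y,z mm [-1.000e-01  2.814e+02  5.820e+01] xaxis yaw -0.1839
47620 [0.58000268 0.27801683 0.10000439] [0.71983587 0.45378025 0.44720649]
```

View pics/w23.png

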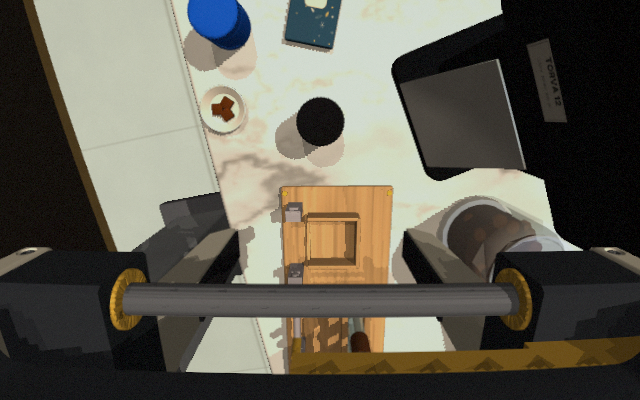

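Run:
```python
from h import *
d=grab("wrist");P=cloud(d); S=P[:195,370:]
for zl in (.03,.06,.1,.13,.2):
    k=(S[...,2]>zl)&(S[...,1]>.3)&(S[...,1]<.5); Q=S[k]; print(zl,k.sum(),np.percentile(Q[:,0],1) if len(Q) else 0)
    for y in (.32,.36,.4,.44,.48):
        k2=k&(abs(S[...,1]-y)<.02); print("   ",y,np.percentile(S[k2][:,0],1).round(3) if k2.sum()>5 else None)
k=(P[...,2]<.03)&(P[...,2]>.008)&(P[...,1]>.33)&(P[...,0]<.5);v,u=np.where(k);print(P[k].mean(0) if k.any() else 0)
```

```text
0.03 37876 0.6541722796715459
    0.32 0.667
    0.36 0.66
    0.4 0.652
    0.44 0.65
    0.48 0.669
0.06 35047 0.6602960779670464
    0.32 0.673
    0.36 0.667
    0.4 0.658
    0.44 0.66
    0.48 None
0.1 32921 0.6613342899644911
    0.32 0.682
    0.36 0.672
    0.4 0.663
    0.44 0.66
    0.48 None
0.13 31127 0.6613560606731783
    0.32 0.683
    0.36 0.672
    0.4 0.663
    0.44 0.66
    0.48 None
0.2 25495 0.6612424545643041
    0.32 0.681
    0.36 0.672
    0.4 0.663
    0.44 0.66
    0.48 None
[0.40118046 0.45047968 0.01354917]
```

```bash
python3 -m inch '[{"x":0,"y":20,"z":32,"twist":0},{"x":0,"y":40,"z":31,"twist":0},{"x":0,"y":40,"z":0,"twist":0},{"x":0,"y":40,"z":0,"twist":0},{"x":0,"y":0,"z":0,"twist":0},{"x":0,"y":0,"z":0,"twist":0},{"x":0,"y":0,"z":0,"twist":0}]' 1
python3 - <<'E'
from h import *
d=grab("wrist");cv2.imwrite("pics/w24.png",d["color"][:,:,::-1]);P=cloud(d); blobs(P[:290,240:400],.072,.085,60)
go((.531,.3955,.058))
E
```

```text
t: 37.05
tool_pos: [0.5312, 0.3958, 0.3704]
orientation: [-1.563, 0.14, -0.147]
force: [0.3, 0.2, 1.4]
opening: 0.0928
px [ 79. 198.] n 3518 mean [0.5321 0.3953 0.078 ] circ 0.5316 0.394 r 0.0313 z95 0.0793
grasp [0.5321 0.3965 0.2038] shift x,y,z mm [ -1.5 145.8  -1.7] xaxis yaw -0.1826
```

View pics/w24.png

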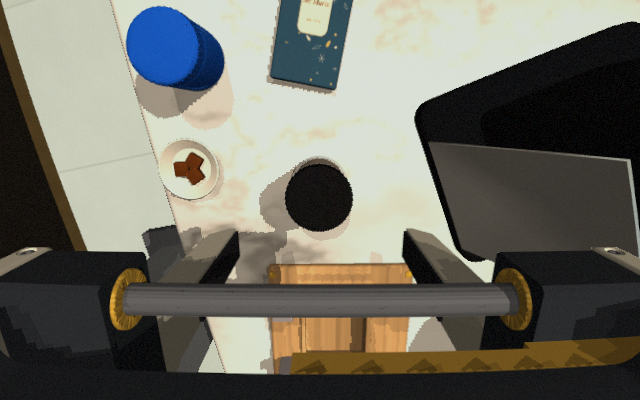

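```bash
python3 -m inch '[{"x":0,"y":30,"z":0,"twist":0},{"x":0,"y":40,"z":0,"twist":0},{"x":0,"y":35,"z":0,"twist":0},{"x":0,"y":25,"z":0,"twist":0},{"x":0,"y":13,"z":0,"twist":0},{"x":0,"y":0,"z":0,"twist":0},{"x":0,"y":0,"z":0,"twist":0},{"x":0,"y":0,"z":0,"twist":0}]'
python3 - <<'E'
from h import *
d=grab("wrist");cv2.imwrite("pics/w25.png",d["color"][:,:,::-1])
go((.531,.3955,.058))
E
```

```text
t: 37.9
tool_pos: [0.5314, 0.3966, 0.2266]
orientation: [-1.563, 0.14, -0.146]
force: [0.3, -0.5, 0.3]
opening: 0.093
grasp [0.5318 0.3968 0.0593] shift x,y,z mm [-0.5  1.3 -1.5] xaxis yaw -0.1821
```

View pics/w25.png

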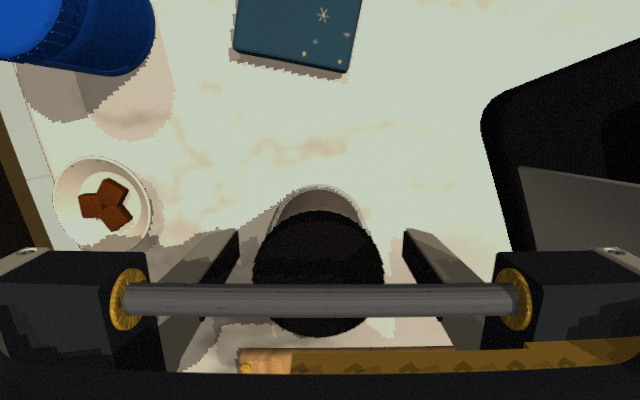

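Jar between the pads. Close and lift.

```bash
python3 -m inch '[{"x":0,"y":0,"z":-1,"twist":0},{"x":0,"y":0,"z":0,"twist":0},{"x":0,"y":0,"z":0,"twist":0},{"x":0,"y":0,"z":0,"twist":0},{"x":0,"y":0,"z":0,"twist":0},{"x":0,"y":0,"z":0,"twist":0},{"x":0,"y":0,"z":0,"twist":0},{"x":0,"y":0,"z":0,"twist":0},{"x":0,"y":0,"z":0,"twist":0},{"x":0,"y":0,"z":0,"twist":0}]' -1 35
python3 -m inch '[{"x":0,"y":-10,"z":0,"twist":0},{"x":0,"y":-25,"z":0,"twist":0},{"x":0,"y":-35,"z":0,"twist":0},{"x":0,"y":-30,"z":0,"twist":0},{"x":0,"y":0,"z":0,"twist":0},{"x":0,"y":0,"z":0,"twist":0},{"x":0,"y":0,"z":0,"twist":0}]'
python3 - <<'E'
from h import *
d=grab("wrist");cv2.imwrite("pics/w26.png",d["color"][:,:,::-1])
go((.5154,.2131,.16))
E
```

```text
t: 38.95
tool_pos: [0.5301, 0.3949, 0.2236]
orientation: [-1.566, 0.143, -0.143]
force: [0.4, -0.2, -0.2]
opening: 0.0614
t: 39.65
tool_pos: [0.5295, 0.3945, 0.3214]
orientation: [-1.568, 0.145, -0.141]
force: [1.4, -0.7, -2.9]
opening: 0.0617
grasp [0.5288 0.3942 0.154 ] shift x,y,z mm [  19.5   -5.6 -180.5] xaxis yaw -0.182
```

View pics/w26.png

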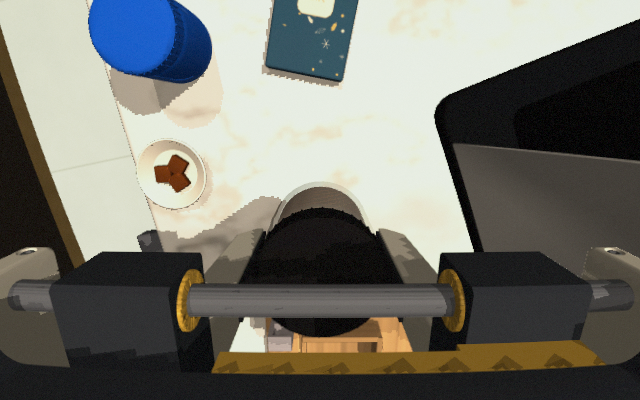

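```bash
python3 -m inch '[{"x":4,"y":0,"z":-30,"twist":0},{"x":4,"y":0,"z":-40,"twist":0},{"x":4,"y":0,"z":-40,"twist":0},{"x":4,"y":0,"z":-40,"twist":0},{"x":3,"y":0,"z":-30,"twist":0},{"x":0,"y":0,"z":0,"twist":0},{"x":0,"y":0,"z":0,"twist":0},{"x":0,"y":0,"z":0,"twist":0},{"x":0,"y":0,"z":0,"twist":0}]'
python3 - <<'E'
from h import *
for _ in range(3):go((.515,.2128,.0685))
d=grab("wrist");cv2.imwrite("pics/w27.png",d["color"][:,:,::-1])
E
```

```text
t: 40.6
tool_pos: [0.5161, 0.2154, 0.3231]
orientation: [-1.566, 0.143, -0.141]
force: [-0.4, 0.4, -2.7]
opening: 0.0614
grasp [0.516  0.2154 0.1561] shift x,y,z mm [-0.4 87.6 -2.8] xaxis yaw -0.1808
grasp [0.516  0.2154 0.1561] shift x,y,z mm [-0.4 87.6 -2.8] xaxis yaw -0.1808
grasp [0.516  0.2154 0.1561] shift x,y,z mm [-0.4 87.6 -2.8] xaxis yaw -0.1808
```

View pics/w27.png

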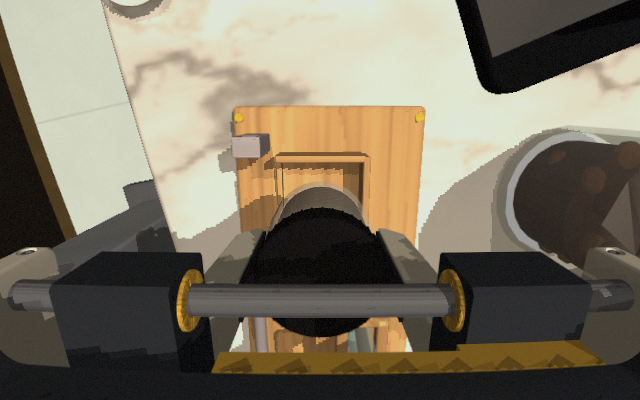

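```bash
python3 -m inch '[{"x":0,"y":15,"z":-2.5,"twist":0},{"x":0,"y":20,"z":0,"twist":0},{"x":0,"y":12,"z":0,"twist":0},{"x":0,"y":3,"z":0,"twist":0},{"x":0,"y":0,"z":0,"twist":0},{"x":0,"y":0,"z":0,"twist":0},{"x":0,"y":0,"z":0,"twist":0}]'
python3 - <<'E'
from h import *
for _ in range(1):go((.515,.2128,.0685))
d=grab("wrist");cv2.imwrite("pics/w28.png",d["color"][:,:,::-1])
d=grab("scene");crop(d,250,190,380,270,6,"s3")
E
```

```text
t: 41.35
tool_pos: [0.5162, 0.2122, 0.2747]
orientation: [-1.565, 0.142, -0.144]
force: [-0.0, -0.4, -1.9]
opening: 0.0619
grasp [0.5165 0.2123 0.1077] shift x,y,z mm [-1.6 39.2  0.2] xaxis yaw -0.182
```

View pics/w28.png

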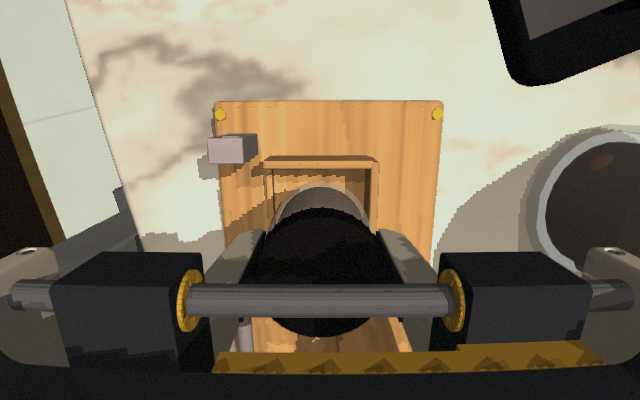

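View pics/s3.png

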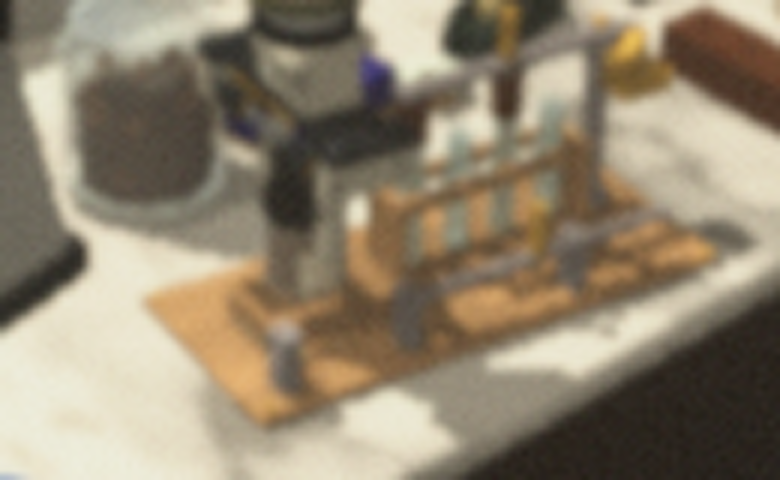

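```bash
python3 -m inch '[{"x":-1,"y":8,"z":0,"twist":0},{"x":0,"y":10,"z":0,"twist":0},{"x":0,"y":8,"z":0,"twist":0},{"x":0,"y":5,"z":0,"twist":0},{"x":0,"y":3,"z":0,"twist":0},{"x":0,"y":0,"z":0,"twist":0},{"x":0,"y":0,"z":0,"twist":0}]' | egrep 'pos|force'
for i in 1 2 3; do python3 -m inch '[{"x":0,"y":1.5,"z":0,"twist":0},{"x":0,"y":0,"z":0,"twist":0}]' | egrep 'tool_pos|force'; done
```

```text
tool_pos: [0.5149, 0.2122, 0.2398]
force: [-0.4, -0.6, -3.1]
tool_pos: [0.5149, 0.2122, 0.2383]
force: [-0.5, 0.2, -2.7]
tool_pos: [0.5147, 0.2122, 0.2365]
force: [0.0, 0.2, -2.8]
tool_pos: [0.5149, 0.2123, 0.2356]
force: [-1.1, -1.4, 1.6]
```

```bash
python3 -m inch '[{"x":0,"y":0,"z":0,"twist":0},{"x":0,"y":0,"z":0,"twist":0},{"x":0,"y":0,"z":0,"twist":0},{"x":0,"y":0,"z":0,"twist":0},{"x":0,"y":0,"z":0,"twist":0},{"x":0,"y":-10,"z":0,"twist":0},{"x":0,"y":-30,"z":0,"twist":0},{"x":0,"y":-40,"z":0,"twist":0},{"x":0,"y":-40,"z":0,"twist":0},{"x":0,"y":-40,"z":0,"twist":0},{"x":0,"y":0,"z":0,"twist":0},{"x":0,"y":0,"z":0,"twist":0}]' 0.7
python3 -m inch '[{"x":0,"y":-25,"z":-40,"twist":0},{"x":0,"y":-25,"z":-40,"twist":0},{"x":0,"y":0,"z":-40,"twist":0},{"x":0,"y":0,"z":0,"twist":0},{"x":0,"y":0,"z":0,"twist":0},{"x":0,"y":0,"z":0,"twist":0}]'
python3 - <<'E'
from h import *
d=grab("wrist");cv2.imwrite("pics/w29.png",d["color"][:,:,::-1]);P=cloud(d); blobs(P[:250,230:420],.082,.1,30);blobs(P[:250,230:420],.195,.22,30)
go((.431,.06,.25))
E
```

```text
t: 43.95
tool_pos: [0.5151, 0.2123, 0.3972]
orientation: [-1.565, 0.14, -0.146]
force: [0.2, -0.9, 0.2]
opening: 0.079
t: 44.55
tool_pos: [0.4929, 0.0947, 0.4437]
orientation: [-1.566, 0.145, -0.141]
force: [-0.8, 0.7, 0.4]
opening: 0.079
px [92. 65.] n 3133 mean [0.5165 0.2112 0.0901] circ 0.5167 0.211 r 0.0316 z95 0.0915
px [121. 170.] n 60 mean [0.5279 0.1026 0.0909] circ 0.5296 0.0981 r 0.01 z95 0.0991
px [117. 208.] n 47 mean [0.5176 0.0611 0.0912] circ 0.5178 0.0596 r 0.0069 z95 0.0987
px [ 41. 221.] n 155 mean [0.4324 0.0619 0.0929] circ 0.4317 0.0607 r 0.007 z95 0.096
px [117. 243.] n 54 mean [0.5103 0.0198 0.0905] circ 0.5103 0.0176 r 0.0068 z95 0.0986
grasp [0.4926 0.095  0.2769] shift x,y,z mm [-54.3  27.  -45.5] xaxis yaw -0.181
```

View pics/w29.png

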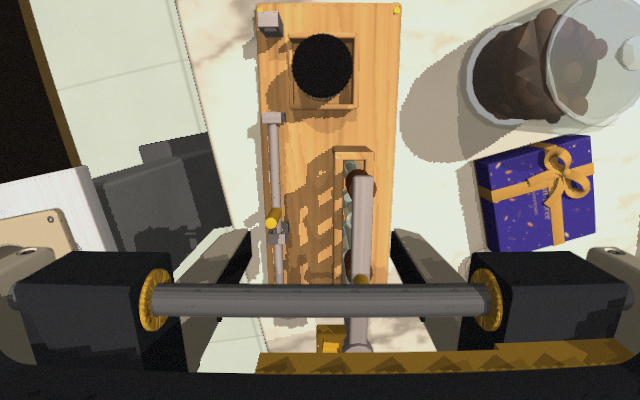

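Run:
```python
from h import *
d=grab("wrist");P=cloud(d)
yaw=-.1824; ex=np.array([np.cos(yaw),np.sin(yaw)]); ey=np.array([-ex[1],ex[0]])
S=P[:250,245:300];U=S[...,:2]@ex; V=S[...,:2]@ey; Z=S[...,2]
k=(U>.395)&(U<.43)&(Z>.02)
for a in np.arange(.06,.38,.01):
    m=k&(V>=a)&(V<a+.01)
    if m.sum()>3: print(a.round(3),"zmax",np.percentile(Z[m],97).round(3),"u",U[m].min().round(3),U[m].max().round(3))
```

```text
0.08 zmax 0.056 u 0.408 0.419
0.09 zmax 0.062 u 0.403 0.425
0.1 zmax 0.063 u 0.402 0.425
0.11 zmax 0.062 u 0.402 0.424
0.12 zmax 0.057 u 0.414 0.419
0.13 zmax 0.096 u 0.407 0.42
0.14 zmax 0.095 u 0.407 0.42
0.15 zmax 0.057 u 0.408 0.419
0.16 zmax 0.057 u 0.407 0.419
0.17 zmax 0.057 u 0.408 0.419
0.18 zmax 0.271 u 0.408 0.429
0.19 zmax 0.269 u 0.407 0.429
0.2 zmax 0.057 u 0.407 0.418
0.21 zmax 0.057 u 0.408 0.419
0.22 zmax 0.057 u 0.407 0.419
0.23 zmax 0.057 u 0.407 0.418
0.24 zmax 0.062 u 0.401 0.424
0.25 zmax 0.063 u 0.402 0.424
0.27 zmax 0.022 u 0.43 0.43
0.28 zmax 0.021 u 0.43 0.43
0.32 zmax 0.021 u 0.429 0.429
0.33 zmax 0.021 u 0.429 0.43
0.34 zmax 0.062 u 0.401 0.424
0.35 zmax 0.063 u 0.401 0.424
0.36 zmax 0.062 u 0.401 0.423
```

```bash
python3 -m inch '[{"x":-27,"y":0,"z":-22,"twist":-0.14},{"x":0,"y":0,"z":0,"twist":-0.14},{"x":0,"y":0,"z":0,"twist":-0.14},{"x":0,"y":0,"z":0,"twist":-0.14},{"x":0,"y":0,"z":0,"twist":-0.14},{"x":0,"y":0,"z":0,"twist":-0.14},{"x":0,"y":0,"z":0,"twist":-0.14},{"x":0,"y":0,"z":0,"twist":-0.14},{"x":0,"y":0,"z":0,"twist":-0.14},{"x":0,"y":0,"z":0,"twist":-0.14},{"x":0,"y":0,"z":0,"twist":-0.14},{"x":0,"y":0,"z":0,"twist":-0.03}]' 1
python3 -m inch '[{"x":0,"y":0,"z":0,"twist":0},{"x":0,"y":0,"z":0,"twist":0},{"x":0,"y":0,"z":0,"twist":0}]'
python3 - <<'E'
from h import *
d=grab("wrist");cv2.imwrite("pics/w30.png",d["color"][:,:,::-1]);P=cloud(d); blobs(P[:250,230:420],.088,.1,30)
go((.4317,.0605,.25))
E
```

```text
t: 45.85
tool_pos: [0.4626, 0.0783, 0.4446]
orientation: [-1.287, -1.076, 1.078]
force: [0.3, -0.3, 0.9]
opening: 0.0928
t: 46.15
tool_pos: [0.4625, 0.0776, 0.4451]
orientation: [-1.291, -1.072, 1.072]
force: [-0.6, 0.1, -0.1]
opening: 0.0931
px [ 68. 154.] n 141 mean [0.4308 0.061  0.0948] circ 0.4312 0.0609 r 0.0069 z95 0.0963
px [  9. 232.] n 71 mean [ 0.504  -0.0221  0.093 ] circ 0.5067 -0.0262 r 0.0101 z95 0.0987
px [ 43. 230.] n 77 mean [0.5089 0.0164 0.094 ] circ 0.5151 0.0126 r 0.0108 z95 0.0991
px [ 79. 229.] n 70 mean [0.515  0.0558 0.094 ] circ 0.52 0.054 r 0.0102 z95 0.0991
px [114. 230.] n 72 mean [0.5223 0.0943 0.0941] circ 0.5275 0.0944 r 0.0103 z95 0.0992
px [ 78. 242.] n 44 mean [0.529  0.0516 0.0944] circ 0.5271 0.0525 r 0.0058 z95 0.099
grasp [0.4625 0.0775 0.2781] shift x,y,z mm [-22.4  28.1  27.2] xaxis yaw 1.3866
```

View pics/w30.png

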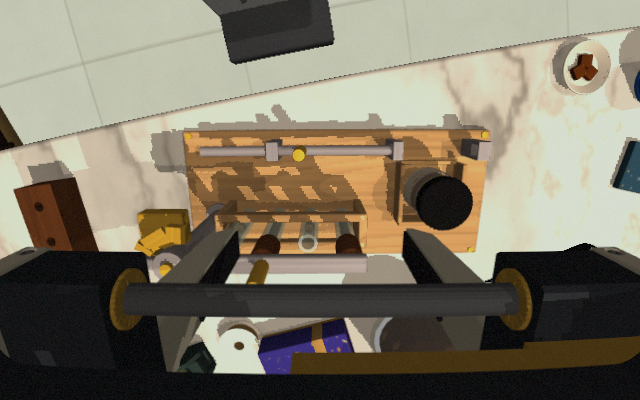

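```bash
python3 -m inch '[{"x":-12,"y":20,"z":14,"twist":0},{"x":-11.5,"y":40,"z":14.5,"twist":0},{"x":0,"y":40,"z":0,"twist":0},{"x":0,"y":35,"z":0,"twist":0},{"x":0,"y":0,"z":0,"twist":0},{"x":0,"y":0,"z":0,"twist":0},{"x":0,"y":0,"z":0,"twist":0}]' 1
python3 - <<'E'
from h import *
d=grab("wrist");cv2.imwrite("pics/w31.png",d["color"][:,:,::-1]);P=cloud(d); blobs(P[:250,230:420],.088,.1,30)
go((.4312,.0609,.091))
E
```

```text
t: 46.9
tool_pos: [0.4312, 0.0596, 0.3126]
orientation: [-1.292, -1.076, 1.071]
force: [0.0, 0.0, 0.3]
opening: 0.0931
px [ 90. 219.] n 365 mean [0.4299 0.0608 0.0945] circ 0.431 0.0606 r 0.0069 z95 0.0962
grasp [0.432  0.0596 0.1458] shift x,y,z mm [ 1.1 54.8  1.2] xaxis yaw 1.3879
```

View pics/w31.png

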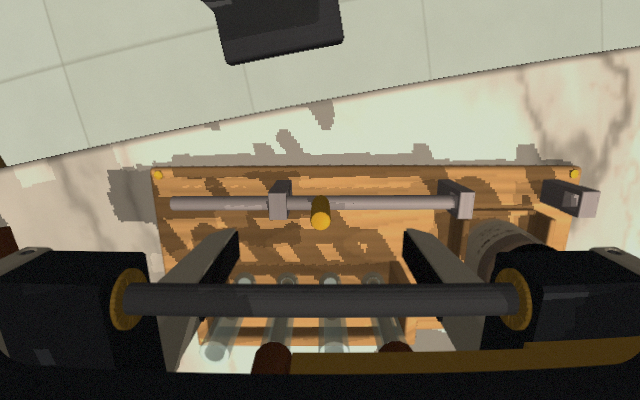

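```bash
python3 -m inch '[{"x":0,"y":20,"z":1,"twist":0},{"x":0,"y":20,"z":0,"twist":0},{"x":0,"y":14,"z":0,"twist":0},{"x":0,"y":0,"z":0,"twist":0},{"x":0,"y":0,"z":0,"twist":0},{"x":0,"y":0,"z":0,"twist":0},{"x":0,"y":0,"z":0,"twist":0},{"x":0,"y":0,"z":0,"twist":0},{"x":0,"y":0,"z":0,"twist":0},{"x":0,"y":0,"z":0,"twist":0},{"x":0,"y":0,"z":0,"twist":0},{"x":0,"y":0,"z":0,"twist":0}]' -0.48 10
python3 -m inch '[{"x":0,"y":0,"z":0,"twist":0},{"x":0,"y":0,"z":0,"twist":0}]'
python3 - <<'E'
from h import *
d=grab("wrist");crop(d,200,150,440,330,3,"w32")
go((.4312,.0609,.091))
E
```

```text
t: 48.15
tool_pos: [0.4292, 0.0597, 0.2561]
orientation: [-1.29, -1.073, 1.074]
force: [-0.3, 0.7, -0.5]
opening: 0.0242
t: 48.35
tool_pos: [0.4292, 0.0597, 0.2561]
orientation: [-1.29, -1.073, 1.074]
force: [0.5, -0.4, -0.5]
opening: 0.0244
grasp [0.4292 0.0597 0.0891] shift x,y,z mm [ 1.6 -1.9 -1.7] xaxis yaw 1.388
```

View pics/w32.png

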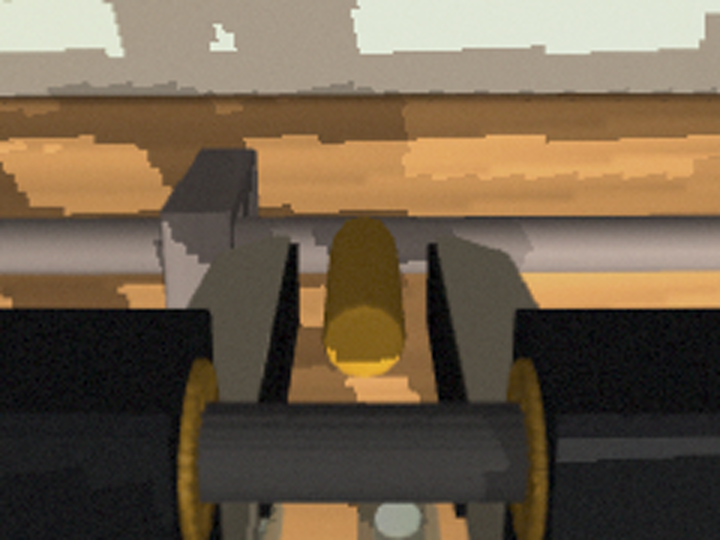

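```bash
python3 -m inch '[{"x":5,"y":-1,"z":0,"twist":0},{"x":8,"y":0,"z":0,"twist":0},{"x":8,"y":0,"z":0,"twist":0},{"x":8,"y":0,"z":0,"twist":0},{"x":8,"y":0,"z":0,"twist":0},{"x":8,"y":0,"z":0,"twist":0},{"x":8,"y":0,"z":0,"twist":0},{"x":8,"y":0,"z":0,"twist":0},{"x":8,"y":0,"z":0,"twist":0},{"x":5,"y":0,"z":0,"twist":0},{"x":0,"y":0,"z":0,"twist":0}]'
python3 - <<'E'
from h import *
d=grab("wrist");cv2.imwrite("pics/w33.png",d["color"][:,:,::-1])
R,p=tool();print("v",p[0]*.1814+p[1]*.9834)
E
```

```text
t: 49.5
tool_pos: [0.4429, 0.1332, 0.2572]
orientation: [-1.29, -1.075, 1.073]
force: [0.2, -0.8, -0.1]
opening: 0.0243
v 0.21103433427072738
```

View pics/w33.png

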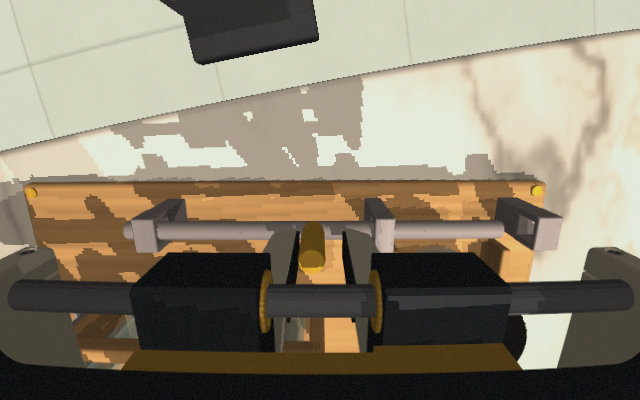

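```bash
python3 -m inch '[{"x":5,"y":0,"z":0,"twist":0},{"x":5,"y":0,"z":0,"twist":0},{"x":5,"y":0,"z":0,"twist":0},{"x":0,"y":0,"z":0,"twist":0}]'|egrep 'pos|force'
for i in 1 2 3 4 5 6; do python3 -m inch '[{"x":2,"y":0,"z":0,"twist":0},{"x":0,"y":0,"z":0,"twist":0}]' | egrep 'tool_pos|force'; done
```

```text
tool_pos: [0.4456, 0.1478, 0.2572]
force: [0.2, -0.1, -0.4]
tool_pos: [0.4458, 0.1494, 0.2571]
force: [-0.2, -0.0, 0.3]
tool_pos: [0.4462, 0.1512, 0.2572]
force: [-0.1, -1.2, 0.9]
tool_pos: [0.4465, 0.1532, 0.2572]
force: [-0.8, -1.0, -0.1]
tool_pos: [0.4469, 0.1552, 0.2572]
force: [-0.0, -1.0, -0.5]
tool_pos: [0.4472, 0.1567, 0.2571]
force: [-1.4, -6.2, 1.8]
tool_pos: [0.4474, 0.1576, 0.257]
force: [-3.0, -15.4, 5.6]
```

```bash
python3 -m inch '[{"x":-3,"y":0,"z":0,"twist":0},{"x":-4,"y":0,"z":0,"twist":0},{"x":0,"y":0,"z":0,"twist":0},{"x":0,"y":0,"z":0,"twist":0}]'
python3 -m inch '[{"x":0,"y":-10,"z":0,"twist":0},{"x":0,"y":-30,"z":0,"twist":0},{"x":0,"y":-45,"z":0,"twist":0},{"x":0,"y":-45,"z":0,"twist":0},{"x":0,"y":-40,"z":0,"twist":0},{"x":0,"y":-40,"z":0,"twist":0},{"x":0,"y":0,"z":0,"twist":0},{"x":0,"y":0,"z":0,"twist":0}]'
python3 - <<'E'
from h import *
d=grab("wrist");cv2.imwrite("pics/w34.png",d["color"][:,:,::-1]);P=cloud(d); blobs(P[:250,100:550],.088,.1,30)
blobs(P[:300,100:550],.195,.215,30)
d=grab("scene");crop(d,250,190,400,280,5.3,"s4")
d=grab("top");crop(d,140,130,440,330,2.6,"t4")
E
```

```text
t: 51.55
tool_pos: [0.4463, 0.1522, 0.2572]
orientation: [-1.29, -1.074, 1.073]
force: [1.1, 0.4, -0.4]
opening: 0.024
t: 52.35
tool_pos: [0.4464, 0.1523, 0.469]
orientation: [-1.292, -1.076, 1.071]
force: [1.2, -0.3, -0.5]
opening: 0.0241
px [219. 176.] n 119 mean [0.4471 0.1524 0.0949] circ 0.4477 0.1522 r 0.0069 z95 0.0963
px [279. 220.] n 1723 mean [0.5139 0.213  0.0903] circ 0.5164 0.2111 r 0.0312 z95 0.0916
px [ 55. 245.] n 81 mean [ 0.4955 -0.0632  0.0936] circ 0.4974 -0.0663 r 0.0094 z95 0.0991
px [ 87. 244.] n 71 mean [ 0.5017 -0.0229  0.0936] circ 0.5045 -0.0259 r 0.009 z95 0.0987
px [120. 245.] n 75 mean [0.5092 0.0176 0.094 ] circ 0.5129 0.0143 r 0.0103 z95 0.0996
px [153. 244.] n 71 mean [0.5159 0.0573 0.094 ] circ 0.5207 0.0541 r 0.0107 z95 0.0995
```

View pics/w34.png

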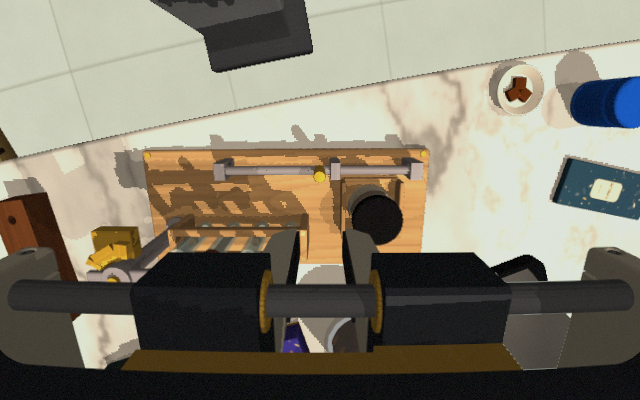

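View pics/s4.png

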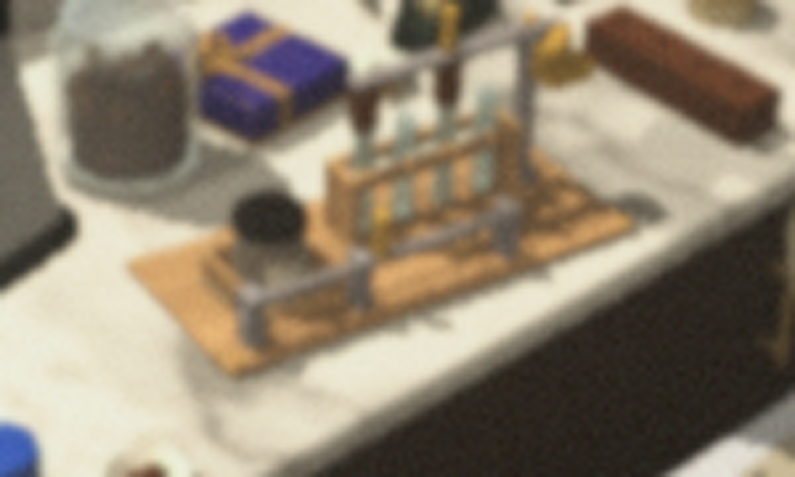

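View pics/t4.png

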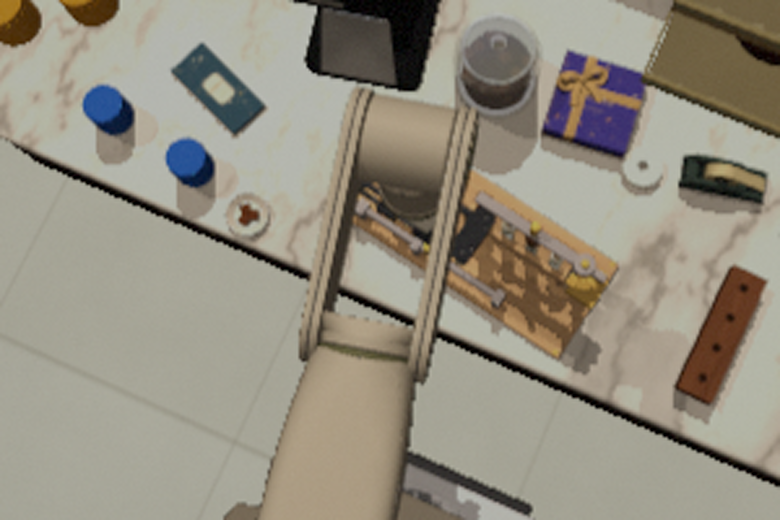

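Run:
```python
from h import *
print(robot.close_job())
```

```text
the job is handed in; nothing more can be done
None
```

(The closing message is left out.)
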